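# Tidy the pantry's baking corner

## Robot

A 7-joint arm with a two-finger parallel gripper is mounted at the origin on the work surface. World frame = base frame: x ahead of the robot, y to its left, z up, the work surface at z = 0. Lengths are in m, angles in rad, forces in N, time in s.
With the tool pointing down it reaches from about 0.4 to 0.875 m from the base axis. Payload 19.3 kg.
Tool frame: the origin (TCP) lies on the centre line of the jaws, within the pads' length; the fingertips stand 14 mm ahead of it and the grasp point (between the pads) lies 5 mm behind it; z points along the fingers, y is the line along which they close (so a half turn about z gives the same grasp; the last joint's range is limited). The gripper opens to 85 mm and grips with 20 to 120 N. Pads are 22 mm wide; open, the fingers measure 114 mm over their backs; the gripper's body (76 mm by 85 mm) begins 54 mm behind the grasp point. The pads swing forward as they close: fully open they stand 13 mm farther back than shut.
Start: joints at [1.09, 0.521, -0.036, 1.599, 0.021, 1.021, -0.113], TCP at [0.25, -0.573, 0.245] pointing down, gripper open.
Joint ranges: [-2.91, 2.91], [-0.3, 2.13], [-1.5, 1.42], [0.17, 2.43], [-1.26, 4.41], [0.16, 1.93], [-2.52, 2.52]. Speed limits (rad/s): [1.89, 1.89, 2.39, 2.39, 3.01, 3.01, 3.01].

## Interface

Orientations are given as [roll, pitch, yaw] about the fixed x, y, z axes, in that order (R = Rz(yaw) Ry(pitch) Rx(roll)).
In Python, from workcell import bot, grab_frame, regions_of gives the robot as it stands. The module is installed in compiled form; this text tells all that it offers.
- The arm moves only by the tool play_rows, never from a script. Its argument "plan" is a list of rows, each a list of 3 entries, a list of its own where there are three numbers: the shift along the tool's x, y, z in units of 2.5 cm (1.0 is 2.5 cm), then the turn, a rotation vector about the tool's x, y, z in units of 0.15 rad (1.0 is 0.15 rad), then the closure, from -1 (fully open) to 1 (shut). In form: [[[tx, ty, tz], [rx, ry, rz], jaw], ...]. A call has 1 to 20 rows; each row shifts and turns the commanded pose from where the row before left it, along the tool's axes as they then stand; what a row does not reach is not made up. A row lasts 1/8 s, in which the tool goes at most 62.5 mm and 10.7 degrees, less where a joint would pass 70% of its speed; a pose out of reach is approached as far as the arm can. A call with a number of a shift or a turn outside -1 to 1 is refused whole. A call with a gripper value outside its range is refused whole. The fingers move at their own pace and stop on an object; "newtons" is the grip in N (left out, the last holds). Time passes only in rows, so rows that do not move let the fingers close. It gives the time, the measured TCP pose, the force, the opening and the grip force at its end, in the units of the state.
- bot.observe(): the state, without advancing time (a new reading comes with each control period).
- grab_frame(name): name is "scene" or "top" or "wrist"; returns a dict with "pixels" (480x640x3 uint8, red, green, blue), "depth" (480x640 float32, m along the optical axis (not along the pixel's ray), 0 where there is no reading), "camera_matrix" (3x3 intrinsics, pixels), "distortion" ([k1, k2, p1, p2, k3] as OpenCV has them; the pictures are not rectified), "R" (3x3) and "t" (3): a world point X has camera coordinates R X + t. Camera axes: x right, y down, z forward; pixel columns grow to the right and rows downward; lengths in m; the calibration is good to about 2 mm. A picture is of the moment at which its call begins.
- bot.job_done(): hands the job in; it is judged then, once.
Trained networks look in the newest picture that a camera, given by its name, has taken for a name from the list of things; names that differ only in an ending like _2 or _b are one class to them, and where a whole thing is asked for, a point or a joint stands for the part that bears it (a point fixed in the world has none). Each returns a list of dicts, best first, with "p" (0 to 1); they miss things now and then, are a little off and sometimes report something else, mostly with a low value. They report only what shows in the picture. A call takes as long as a camera call. They do not tell look-alikes from the thing itself.
- regions_of(thing, camera): "mask" (480x640 bool, what is visible of it) and "box" ([left, top, right, bottom] in pixels, round what is visible of it).
The state is a dict: "clock": time; "qpos": joint angles; "qd": joint speeds; "joint_efforts": joint torques, N m; "position": TCP position; "tool_rot": TCP orientation; "force": force on the tool from outside, world axes, zero at the start; "moment": the same for the moment, N m; "grip_width": finger opening in m; "finger_force": force on a finger pad.
Only numpy, scipy, OpenCV 4.12 (cv2) and the standard library are available. Lean on these libraries where they do the work, as an engineer would, in place of code of your own. Each camera call takes 0.05 s, during which the arm holds its last target. There are 200 camera calls.

## Task

The baking corner of the pantry is in a mess. Stand every fallen spice jar up again on its base in the tray, in one row along the tray's middle with the jars that still stand, and hang each measuring cup from the rack by the loop of its handle, one cup to a hook and left hanging still. Leave the canister, the jar of spread and the basket where they are.

Things in the scene. Friction and masses are not known exactly. Their poses are not given: they have to be found in the camera images.
- jar1: square glass spice jar, 44 x 44 mm, 104 mm tall with its round black cap (cap: top 20 mm, 38 mm across; flat-sided glass: lowest 76 mm), 170 g give or take a quarter. Origin at its centre, 52 mm above the base; z axis runs from base to cap. At the start it lies flat on one side on the tray floor across the tray, cap away from the robot or towards it; None if it is absent
- jar2: square glass spice jar, 44 x 44 mm, 104 mm tall with its round black cap (cap: top 20 mm, 38 mm across; flat-sided glass: lowest 76 mm), 170 g give or take a quarter. Origin at its centre, 52 mm above the base; z axis runs from base to cap. At the start it lies flat on one side on the tray floor across the tray, cap away from the robot or towards it; None if it is absent
- jar3: square glass spice jar, 44 x 44 mm, 104 mm tall with its round black cap (cap: top 20 mm, 38 mm across; flat-sided glass: lowest 76 mm), 170 g give or take a quarter. Origin at its centre, 52 mm above the base; z axis runs from base to cap. At the start it lies flat on one side on the tray floor across the tray, cap away from the robot or towards it; None if it is absent
- jar4: square glass spice jar, 44 x 44 mm, 104 mm tall with its round black cap (cap: top 20 mm, 38 mm across; flat-sided glass: lowest 76 mm), 170 g give or take a quarter. Origin at its centre, 52 mm above the base; z axis runs from base to cap. At the start it stands upright in the tray
- jar5: square glass spice jar, 44 x 44 mm, 104 mm tall with its round black cap (cap: top 20 mm, 38 mm across; flat-sided glass: lowest 76 mm), 170 g give or take a quarter. Origin at its centre, 52 mm above the base; z axis runs from base to cap. At the start it stands upright in the tray
- tray: grey shallow plastic tray fixed to the counter, 140 x 530 mm, 5 mm floor, rim 18 mm above the counter (13 mm above the floor). Origin on the counter under its centre; y axis along its length, x axis across it, away from the robot; the row of jars runs along its middle (x = 0), jar centres about 100 mm apart
- cup1: stainless measuring cup: bowl 78 mm across the rim, 48 mm tall, about 110 g, origin at the centre of its underside, z up through the mouth when it stands. A flat strap handle, 16 mm wide and 5 mm thick, runs level from the rim along +x from 39 to 97 mm from the cup's axis, its middle 45 mm above the underside, and ends in a flat round wire loop. None if absent
- cup1_loop (a point): centre of the wire loop at the end of cup1's handle (110 mm from the cup's axis); wire 6 mm thick, opening 20 to 22 mm; the loop lies in the plane of the handle, so its hole looks along the cup's z
- cup2: stainless measuring cup: bowl 68 mm across the rim, 42 mm tall, about 110 g, origin at the centre of its underside, z up through the mouth when it stands. A flat strap handle, 16 mm wide and 5 mm thick, runs level from the rim along +x from 34 to 92 mm from the cup's axis, its middle 39 mm above the underside, and ends in a flat round wire loop. None if absent
- cup2_loop (a point): centre of the wire loop at the end of cup2's handle (105 mm from the cup's axis); wire 6 mm thick, opening 20 to 22 mm; the loop lies in the plane of the handle, so its hole looks along the cup's z
- cup3: stainless measuring cup: bowl 60 mm across the rim, 37 mm tall, about 110 g, origin at the centre of its underside, z up through the mouth when it stands. A flat strap handle, 16 mm wide and 5 mm thick, runs level from the rim along +x from 30 to 88 mm from the cup's axis, its middle 34 mm above the underside, and ends in a flat round wire loop. None if absent
- cup3_loop (a point): centre of the wire loop at the end of cup3's handle (101 mm from the cup's axis); wire 6 mm thick, opening 20 to 22 mm; the loop lies in the plane of the handle, so its hole looks along the cup's z
- rack: dark wire cup rack fixed to the counter: two posts 340 mm apart on feet, a top bar 300 mm up, and three steel wire hooks below the bar that stand out towards the robot. Origin on the counter midway between the posts; y along the bar, x away from the robot
- hook1 (a point): lowest point (wire centre) of the hook at rack y = -120 mm, 42 mm before the bar and 272 mm above the counter; where a loop comes to rest (its centre then about 8 mm lower, the handle leaning about 12 degrees from vertical; a cup let go at an angle swings for some seconds). Hook wire 6 mm thick
- hook1_tip (a point): free tip of that hook, 76 mm before the bar, 302 mm up: from 50 mm before the bar (276 mm up) the wire rises straight at 45 degrees towards the robot to this tip
- hook2 (a point): lowest point (wire centre) of the hook at rack y = 0 mm, 42 mm before the bar and 272 mm above the counter; where a loop comes to rest (its centre then about 8 mm lower, the handle leaning about 12 degrees from vertical; a cup let go at an angle swings for some seconds). Hook wire 6 mm thick
- hook2_tip (a point): free tip of that hook, 76 mm before the bar, 302 mm up: from 50 mm before the bar (276 mm up) the wire rises straight at 45 degrees towards the robot to this tip
- hook3 (a point): lowest point (wire centre) of the hook at rack y = 120 mm, 42 mm before the bar and 272 mm above the counter; where a loop comes to rest (its centre then about 8 mm lower, the handle leaning about 12 degrees from vertical; a cup let go at an angle swings for some seconds). Hook wire 6 mm thick
- hook3_tip (a point): free tip of that hook, 76 mm before the bar, 302 mm up: from 50 mm before the bar (276 mm up) the wire rises straight at 45 degrees towards the robot to this tip
- canister: bystander: low square clear canister with a black lid, 115 x 115 x 93 mm, origin under its centre; leave it alone
- spread: bystander: round jar of spread with a red lid, 66 mm across, 70 mm tall, origin under its centre; leave it alone
- basket: bystander: woven basket of packets, 160 x 170 x 105 mm, origin under its centre; leave it alone
Mind the look-alikes: they are no part of the job. Leave any yellow look-alike of the cup1 alone.

How it is judged:
By the outcome, as a careful person would: the job done as asked, in the order asked, and still so for the second after the job is handed in, with the robot touching nothing.
Of jar1, jar2, jar3 only 2 to 3 are there at a start; the rules pass over those that are not, and their reading is None.
Of cup1, cup2, cup3 only 2 to 3 are there at a start; the rules pass over those that are not, and their reading is None.
At some moment in a run one of cup1, cup2, cup3 may be knocked a few centimetres aside while the robot is not near it.
It also fails if it takes over 210 s, if anything falls off the work surface, if the arm or the gripper's body presses on something with over 40 N, if the wrist force passes 120 N, or if a joint passes its speed limit or range.

## Working session

There is one attempt and no reset: what is moved stays moved. The work goes in short steps, Python scripts to look and compute and a tool call to move; the robot and the scene stay as the last step left them, time stands still between calls to the robot, and variables do not carry over. Pictures are saved under pics/ and viewed, at most 14 in all, crops included, and the job is handed in when it is done.

Besides the shell and the picture viewer there is one more tool, called after "Request:" by a JSON object that holds its "op" and its "data". play_rows: Moves the arm, as the interface text tells. Its arguments: {"type":"object","properties":{"plan":{"type":"array"},"newtons":{"type":"number"}},"required":["plan"]}

```bash
mkdir -p pics; cat > h.py <<'E'
import numpy as np,cv2
from workcell import bot,grab_frame,regions_of
from scipy.spatial.transform import Rotation as Ro
def cloud(f):
    K,D=f["camera_matrix"],np.array(f["distortion"],float)
    u,v=np.meshgrid(np.arange(640),np.arange(480))
    p=cv2.undistortPoints(np.stack([u,v],-1).reshape(-1,1,2).astype(float),K,D).reshape(480,640,2)
    z=f["depth"]; c=np.dstack([p*z[...,None],z])
    w=(c-np.array(f["t"]))@np.array(f["R"])
    w[z==0]=np.nan
    return w
def save(f,n): cv2.imwrite("pics/"+n+".png",f["pixels"][...,::-1])
E
python3 - <<'E'
from h import *
s=bot.observe();print(s)
for c in("top","scene"):
    f=grab_frame(c);save(f,c+"0");w=cloud(f)
    print(c,np.round(-np.array(f["R"]).T@f["t"],3))
    np.savez("pics/"+c+"0.npz",w=w,p=f["pixels"])
    for n in["jar1","cup1","cup2","cup3","tray","rack","hook1","canister","spread","basket"]:
        for r in regions_of(n,c):
            q=w[r["mask"]];q=q[~np.isnan(q[:,0])]
            if len(q): print(n,round(r["p"],2),np.array(r["box"]).astype(int),np.round(np.median(q,0),3),np.round(np.percentile(q,2,axis=0),3),np.round(np.percentile(q,98,axis=0),3))
E
```

```text
{'clock': 0.0, 'qpos': array([ 1.08980092,  0.52201744, -0.03631975,  1.60000398,  0.02117819,
        1.02112525, -0.11281409]), 'qd': array([ 1.92244642e-03, -5.32605055e-04,  3.75890643e-04, -1.72656161e-03,
        9.97288091e-06, -6.86105784e-06, -6.54607073e-04]), 'joint_efforts': array([-3.15914776e-04, -9.27098894e+01,  1.97983235e+00, -3.69928730e+01,
        1.78766856e-02,  8.19585635e-03, -2.89172146e-05]), 'position': array([ 0.24942178, -0.57271264,  0.24472512]), 'tool_rot': array([-3.14042490e+00,  7.00407832e-05,  4.10753278e-01]), 'force': array([-0.96179242, -0.28022453,  0.17668527]), 'moment': array([ 0.02790813,  0.01584056, -0.0008706 ]), 'finger_force': 0.0, 'grip_width': 0.08553396600268709}
top [0.112 0.013 1.566]
jar1 0.96 [389 190 417 231] [ 0.556 -0.151  0.047] [ 0.514 -0.176  0.007] [ 0.613 -0.125  0.055]
jar1 0.89 [421 205 451 247] [ 0.529 -0.237  0.047] [ 0.483 -0.266  0.01 ] [ 0.585 -0.21   0.055]
jar1 0.69 [497 246 525 267] [ 0.467 -0.423  0.08 ] [ 0.449 -0.447  0.014] [ 0.497 -0.406  0.114]
jar1 0.61 [358 173 382 205] [ 0.588 -0.054  0.083] [ 0.576 
[... 2889 characters left out ...]
92 -0.001] [0.706 0.45  0.309]
hook1 0.33 [367 227 399 253] [0.361 0.198 0.025] [ 0.331  0.16  -0.001] [0.449 0.228 0.048]
canister 0.81 [441 188 483 230] [0.363 0.469 0.091] [0.29  0.421 0.016] [0.401 0.532 0.099]
canister 0.58 [363 223 510 348] [0.636 0.267 0.053] [ 0.463  0.091 -0.003] [0.705 0.506 0.309]
canister 0.16 [277 300 289 336] [ 0.577 -0.153  0.047] [ 0.521 -0.177  0.009] [ 0.621 -0.127  0.055]
spread 0.92 [282 239 308 267] [ 0.386 -0.074  0.065] [ 0.346 -0.102  0.012] [ 0.404 -0.045  0.077]
spread 0.38 [364 226 406 260] [0.363 0.2   0.027] [ 0.331  0.16  -0.001] [0.473 0.242 0.047]
basket 0.7 [173 217 233 276] [ 0.305 -0.347  0.081] [ 0.206 -0.431  0.007] [ 0.36  -0.268  0.109]
```

```bash
python3 - <<'E'
import cv2
a=cv2.imread("pics/top0.png");cv2.imwrite("pics/top0c.png",cv2.resize(a[105:385,100:540],(800,509),interpolation=cv2.INTER_CUBIC))
E
```

```text
(no output)
```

View pics/top0c.png

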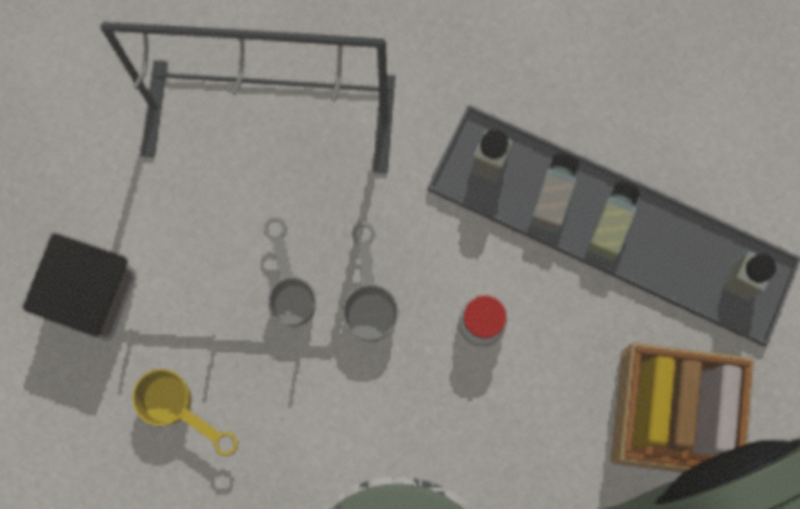

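```bash
cat > fit.py <<'E'
from h import *
T=np.load("pics/top0.npz");S=np.load("pics/scene0.npz")
W=[T["w"].reshape(-1,3),S["w"].reshape(-1,3)]
C=[T["p"].reshape(-1,3).astype(int),S["p"].reshape(-1,3).astype(int)]
w=np.vstack(W);c=np.vstack(C);ok=~np.isnan(w[:,0]);w=w[ok];c=c[ok]
cam=np.r_[np.zeros(len(W[0])),np.ones(len(W[1]))][ok]
E
python3 - <<'E'
from fit import *
# tray: dark, low
for k in(0,1):
    m=(cam==k)&(w[:,2]<.024)&(w[:,2]>.003)&(c.max(1)<125)&(w[:,0]>.38)&(w[:,0]<.72)&(w[:,1]<.03)&(w[:,1]>-.53)
    r=cv2.minAreaRect(w[m][:,:2].astype(np.float32));print("tray",k,m.sum(),r)
    for lim in ((.0,.15),(-.15,0)): pass
def rect(cx,cy,z0,z1,R=.075):
    for k in(0,1):
        m=(cam==k)&(np.hypot(w[:,0]-cx,w[:,1]-cy)<R)&(w[:,2]>z0)&(w[:,2]<z1)
        p=w[m];r=cv2.minAreaRect(p[:,:2].astype(np.float32));print(k,m.sum(),np.round(r[0],4),np.round(r[1],4),round(r[2],1),"mean",np.round(p.mean(0),4))
print("J1");rect(.561,-.151,.035,.06)
print("J2");rect(.534,-.237,.035,.06)
print("S1 cap");rect(.6,-.055,.1,.12,.05)
print("S2 cap");rect(.476,-.43,.1,.12,.05)
# rack bar
for k in (0,1):
    m=(cam==k)&(w[:,2]>.29)&(w[:,2]<.33)&(w[:,1]>.06)&(w[:,1]<.48)&(w[:,0]>.5)&(w[:,0]<.75)
    p=w[m];v=cv2.fitLine(p[:,:2].astype(np.float32),cv2.DIST_HUBER,0,.01,.01).ravel()
    b=np.polyfit(p[:,1],p[:,0],1);print("bar",k,m.sum(),v,p.min(0),p.max(0))
    m=(cam==k)&(w[:,2]>.2)&(w[:,2]<.315)&(w[:,1]>.06)&(w[:,1]<.48)&(w[:,0]>.5)&(w[:,0]<.75)
    p=w[m];n=np.array([-v[1],v[0]]);n=n if n[0]>0 else -n
    d=(p[:,:2]-v[2:])@n;q=p[d<-.02];print(len(q));
    o=np.argsort(q[:,1]);print(np.round(q[o][::max(1,len(q)//24)],3).tolist())
E
```

```text
tray 0 6942 ((0.5077663064002991, -0.23689872026443481), (0.5338997840881348, 0.20711910724639893), 71.98471069335938)
tray 1 5445 ((0.475121408700943, -0.22811934351921082), (0.5393930077552795, 0.2812652289867401), 72.55304718017578)
J1
0 663 [ 0.5601 -0.1783] [0.0955 0.105 ] 76.9 mean [ 0.5593 -0.1555  0.0473]
1 520 [ 0.5644 -0.1781] [0.0969 0.1066] 77.1 mean [ 0.5681 -0.1566  0.0473]
J2
0 680 [ 0.5421 -0.2131] [0.099  0.1043] 75.7 mean [ 0.5322 -0.2317  0.0475]
1 534 [ 0.5463 -0.2143] [0.0985 0.1075] 72.9 mean [ 0.5385 -0.2338  0.0474]
S1 cap
0 172 [ 0.5998 -0.056 ] [0.036  0.0354] 52.8 mean [ 0.5989 -0.0556  0.1088]
1 149 [ 0.6024 -0.0567] [0.0333 0.0383] 76.6 mean [ 0.604  -0.057   0.1087]
S2 cap
0 191 [ 0.4752 -0.4327] [0.037  0.0379] 24.6 mean [ 0.4741 -0.4316  0.1086]
1 149 [ 0.4793 -0.4323] [0.0394 0.0379] 15.1 mean [ 0.4794 -0.4323  0.1081]
bar 0 944 [ 0.05316856 -0.9985855   0.6307458   0.27208623] [0.55034719 0.09812755 0.29015173] [0.64804419 0.44582111 0.31387631]
157
[[0.57, 0.146, 0.294], [0.587, 0.147, 0.28], [0.571, 0.148, 0.299], [0.562, 0.149, 0.304], [0.6, 0.149
[... 556 characters left out ...]
0.21122444] [0.55030075 0.09525456 0.29022052] [0.65264978 0.44646126 0.31312788]
183
[[0.588, 0.144, 0.291], [0.612, 0.145, 0.28], [0.601, 0.146, 0.277], [0.566, 0.147, 0.304], [0.576, 0.148, 0.294], [0.612, 0.148, 0.279], [0.569, 0.149, 0.303], [0.578, 0.15, 0.292], [0.574, 0.151, 0.294], [0.608, 0.153, 0.275], [0.568, 0.266, 0.294], [0.575, 0.267, 0.29], [0.571, 0.267, 0.297], [0.587, 0.268, 0.289], [0.614, 0.269, 0.277], [0.596, 0.269, 0.278], [0.572, 0.27, 0.293], [0.581, 0.271, 0.283], [0.568, 0.383, 0.293], [0.58, 0.385, 0.286], [0.572, 0.386, 0.288], [0.563, 0.386, 0.289], [0.598, 0.387, 0.283], [0.574, 0.388, 0.285], [0.594, 0.389, 0.272], [0.606, 0.39, 0.281], [0.55, 0.392, 0.297]]
```

Request:
{"op": "play_rows", "data": {"plan": [[[0, -1, 0], [0, 0, 0], -1], [[0, -1, 0], [0, 0, 0], -1], [[0, -1, 0], [0, 0, 0], -1], [[0, -1, 0], [0, 0, 0], -1], [[1, -1, 0], [0, 0, 0], -1], [[1, -1, 0], [0, 0, 0], -1], [[1, -1, 0], [0, 0, 0], -1], [[1, -1, 0], [0, 0, 0], -1], [[1, -1, 0], [0, 0, 0], -1], [[1, -1, 0], [0, 0, 0], -1], [[1, -1, 0], [0, 0, 0], -1], [[1, -1, 0], [0, 0, 0], -1]]}}

```text
clock: 2.6
position: [0.3135, -0.2171, 0.2455]
tool_rot: [3.141, -0.0, 0.411]
force: [0.4, -0.2, 0.2]
grip_width: 0.0851
finger_force: 0.0
```

Request:
{"op": "play_rows", "data": {"plan": [[[0.1, -1, 0], [0, 0, 1], -1], [[0, -1, 0], [0, 0, 1], -1], [[0.5, -1, -0.5], [0, 0, 1], -1], [[1, -1, -0.5], [0, 0, 1], -1], [[1, -0.5, -0.5], [0, 0, 0.86], -1], [[1, 0, -0.5], [0, 0, 0], -1], [[1, 0, 0], [0, 0, 0], -1], [[0, 0, 0], [0, 0, 0], -1]]}}

```text
clock: 3.6
position: [0.41, -0.128, 0.2952]
tool_rot: [-3.141, -0.0, -0.318]
force: [0.3, 0.4, -0.8]
grip_width: 0.0853
finger_force: 0.0
```

```bash
python3 - <<'E'
from h import *
s=bot.observe();print(np.round(s["qpos"],3),np.round(s["position"],4),np.round(s["tool_rot"],3))
E
```

```text
[ 0.43   0.157 -0.298  2.007  0.055  0.984 -1.784] [ 0.41   -0.128   0.2952] [-3.141 -0.    -0.318]
```

Request:
{"op": "play_rows", "data": {"plan": [[[0, 0, 0], [0, 0, -1], -1], [[0, 0, 0], [0, 0, -1], -1], [[0, 0, 0], [0, 0, -1], -1], [[0, 0, 0], [0, 0, -1], -1], [[0, 0, 0], [0, 0, -1], -1], [[0, 0, 0], [0, 0, -1], -1], [[0, 0, 0], [0, 0, -1], -1], [[0, 0, 0], [0, 0, -1], -1], [[0, 0, 0], [0, 0, -1], -1], [[0, 0, 0], [0, 0, -1], -1], [[0, 0, 0], [0, 0, -1], -1], [[0, 0, 0], [0, 0, -1], -1], [[0, 0, 0], [0, 0, -1], -1], [[0, 0, 0], [0, 0, -1], -1], [[0, 0, 0], [0, 0, -1], -1], [[0, 0, 0], [0, 0, -1], -1], [[0, 0, 0], [0, 0, -1], -1], [[0, 0, 0], [0, 0, -1], -1], [[0, 0, 0], [0, 0, -1], -1], [[0, 0, 0], [0, 0, -1], -1]]}}

```text
clock: 6.1
position: [0.4083, -0.1277, 0.2953]
tool_rot: [-3.141, -0.0, 2.687]
force: [0.4, -0.3, -1.1]
grip_width: 0.0858
finger_force: 0.0
```

Request:
{"op": "play_rows", "data": {"plan": [[[-1, 0, 0], [0, 0, -0.944], -1], [[-1, 0, 0], [0, 0, 0], -1], [[-1, 0, 0], [0, -0.5, 0], -1], [[-1, 0, 0], [0, -0.5, 0], -1], [[0, 0, 0], [0, -0.5, 0], -1], [[0, 0, 0], [0, -0.5, 0], -1], [[0, 0, 0], [0, -0.5, 0], -1], [[0, 0, 0], [0, -0.5, 0], -1], [[0, 0, 0], [0, -0.5, 0], -1], [[0, 0, 0], [0, -0.5, 0], -1], [[0, 0, 0], [0, -0.5, 0], -1], [[0, 0, 0], [0, -0.5, 0], -1]]}}

```text
clock: 7.6
position: [0.5022, -0.1683, 0.2981]
tool_rot: [-3.123, 0.688, 2.823]
force: [0.3, -0.8, 0.5]
grip_width: 0.0856
finger_force: 0.0
```

```bash
python3 - <<'E'
from h import *
s=bot.observe();print(np.round(s["qpos"],3),np.round(s["position"],4),np.round(s["tool_rot"],3))
print(np.round(Ro.from_euler("xyz",s["tool_rot"]).as_matrix(),2))
E
```

```text
[ 0.506  0.09  -0.397  2.305  1.169  0.193  0.268] [ 0.5022 -0.1683  0.2981] [-3.123  0.688  2.823]
[[-0.73  0.32  0.6 ]
 [ 0.24  0.95 -0.22]
 [-0.64 -0.01 -0.77]]
```

Request:
{"op": "play_rows", "data": {"plan": [[[0, 0, 0], [0, -0.5, 0], -1], [[0, 0, 0], [0, -0.5, 0], -1], [[0, 0, 0], [0, -0.5, 0], -1], [[0, 0, 0], [0, -0.5, 0], -1], [[0, 0, 0], [0, -0.5, 0], -1], [[0, 0, 0], [0, -0.5, 0], -1], [[0, 0, 0], [0, -0.5, 0], -1], [[0, 0, 0], [0, -0.5, 0], -1], [[0, 0, 0], [0, 0, 0], -1], [[0, 0, 0], [0, 0, 0], -1]]}}

```text
clock: 8.85
position: [0.5185, -0.1712, 0.2543]
tool_rot: [-2.992, 0.87, 2.949]
force: [-1.0, -0.7, -0.4]
grip_width: 0.0854
finger_force: 0.0
```

```bash
python3 - <<'E'
from h import *
s=bot.observe();print(np.round(s["qpos"],3),np.round(s["position"],4),np.round(s["tool_rot"],3))
print(np.round(Ro.from_euler("xyz",s["tool_rot"]).as_matrix(),2))
E
```

```text
[ 1.153  0.513 -1.329  2.43   2.07   0.827 -0.443] [ 0.5185 -0.1712  0.2543] [-2.992  0.87   2.949]
[[-0.63  0.3   0.71]
 [ 0.12  0.95 -0.29]
 [-0.76 -0.1  -0.64]]
```

```bash
cat > kin.py <<'E'
from h import *
from scipy.optimize import least_squares
D=[([1.08980,0.52202,-0.03632,1.60000,0.02118,1.02113,-0.11281],[.24942,-.57271,.24473],[-3.14042,0,.41075]),
([.43,.157,-.298,2.007,.055,.984,-1.784],[.41,-.128,.2952],[-3.141,0,-.318]),
([.506,.09,-.397,2.305,1.169,.193,.268],[.5022,-.1683,.2981],[-3.123,.688,2.823]),
([1.153,.513,-1.329,2.43,2.07,.827,-.443],[.5185,-.1712,.2543],[-2.992,.87,2.949])]
def fk(q,P,sg=-1):
    Z=lambda a:Ro.from_euler("z",sg*a).as_matrix();Y=lambda a:Ro.from_euler("y",a).as_matrix()
    d,L1,L2,L3,o1,o7,e1,e2=P
    R=Z(q[0]+o1)@Y(q[1]);p=np.array([0,0,d])+R@[e1,0,L1]
    R=R@Z(q[2])@Y(q[3]);p=p+R@[e2,0,L2]
    R=R@Z(q[4])@Y(q[5]);p=p+R@[0,0,L3]
    return p,R@Z(q[6]+o7)
def fit(sg=-1):
    def r(P):
        e=[]
        for q,p,a in D:
            p1,R1=fk(q,P,sg);e+=list((p1-p)*5);e+=list((Ro.from_euler("xyz",a).as_matrix()-R1).ravel())
        return e
    best=min((least_squares(r,[.34,.42,.4,.25,0,o,0,0]) for o in(0,1.57,3.14,-1.57)),key=lambda s:s.cost)
    return best
if __name__=="__main__":
    for sg in(-1,1):
        b=fit(sg);print(sg,b.cost,np.round(b.x,4));
        for q,p,a in D: print(np.round(fk(q,b.x,sg)[0]-p,4))
E
python3 kin.py
```

```text
-1 0.016132158590972716 [ 0.3026  0.5072  0.4105  0.2948  0.0928 -1.4913  0.0089 -0.0189]
[-0.0011  0.0048 -0.0005]
[0.0121 0.0137 0.001 ]
[ 0.0026  0.0079 -0.0052]
[-0.0033 -0.0066  0.0046]
1 6.577470501611774 [ 0.5237 -0.1967 -0.1275  0.2047 -1.0371 -2.2613  0.3816 -0.202 ]
[-0.0203  0.5892 -0.0477]
[-0.1135 -0.0672  0.0084]
[-0.0469 -0.141   0.0682]
[-0.0249  0.0506 -0.0289]
```

```bash
cat > k2.py <<'E'
from kin import *
import itertools
def fk(q,P,s):
    Z=lambda a:Ro.from_euler("z",a).as_matrix();Y=lambda a:Ro.from_euler("y",a).as_matrix()
    d,L1,L2,L3,o1,o7=P[:6];o=P[6:12]
    R=Z(s[0]*q[0]+o1)@Y(q[1]+o[0]);p=np.array([0,0,d])+R@[0,0,L1]
    R=R@Z(s[1]*q[2]+o[1])@Y(q[3]+o[2]);p=p+R@[0,0,L2]
    R=R@Z(s[2]*q[4]+o[3])@Y(q[5]+o[4]);p=p+R@[0,0,L3]
    return p,R@Z(s[3]*q[6]+o7)
if __name__=="__main__":
  res=[]
  for s in itertools.product((-1,1),repeat=4):
    def r(P):
        e=[]
        for q,p,a in D:
            p1,R1=fk(q,P,s);e+=list((p1-p)*5);e+=list((Ro.from_euler("xyz",a).as_matrix()-R1).ravel())
        return e+list(.05*P[6:])
    for o in(0,1.57,3.14,-1.57):
        b=least_squares(r,[.34,.42,.4,.25,0,o]+[0]*6);res.append((b.cost,s,np.round(b.x,3)))
  res.sort(key=lambda a:a[0])
  for x in res[:4]:print(x)
E
python3 k2.py
```

```text
(np.float64(0.012224102509718036), (-1, -1, -1, -1), array([ 0.321,  0.526,  0.413,  0.31 , -0.079,  1.491,  0.025, -0.023,
       -0.007, -0.015, -0.029,  0.   ]))
(np.float64(0.012224102509720107), (-1, -1, -1, -1), array([ 0.321,  0.526,  0.413,  0.31 , -0.079,  1.491,  0.025, -0.023,
       -0.007, -0.015, -0.029,  0.   ]))
(np.float64(0.012224102509755395), (-1, -1, -1, -1), array([ 0.321,  0.526,  0.413,  0.31 , -0.079,  1.491,  0.025, -0.023,
       -0.007, -0.015, -0.029,  0.   ]))
(np.float64(0.012224102509793397), (-1, -1, -1, -1), array([ 0.321,  0.526,  0.413,  0.31 , -0.079,  1.491,  0.025, -0.023,
       -0.007, -0.015, -0.029,  0.   ]))
```

```bash
cat > ik.py <<'E'
from kin import *
P=np.array([.3026,.5072,.4105,.2948,.0928,-1.4913,.0089,-.0189])
lo=np.array([-2.91,-.3,-1.5,.17,-1.26,.16,-2.52]);hi=np.array([2.91,2.13,1.42,2.43,4.41,1.93,2.52])
rng=np.random.default_rng(0)
def ik(p,R,n=25,seed=None):
    best=[]
    for i in range(n):
        q0=seed if seed is not None and i==0 else lo+.02+(hi-lo-.04)*rng.random(7)
        f=lambda q:np.r_[(fk(q,P)[0]-p)*5,(fk(q,P)[1]-R).ravel(),.01*(q-(lo+hi)/2)/(hi-lo)]
        b=least_squares(f,q0,bounds=(lo,hi),max_nfev=80)
        p1,R1=fk(b.x,P);best.append((np.linalg.norm(p1-p)+.2*np.linalg.norm(R1-R),b.x))
    best.sort(key=lambda a:a[0]);return best
def tool(fwd,yaw=-.318,flip=1):
    """fwd: angle of tool z from down toward heading yaw; y axis along +left (flip=1)"""
    h=np.array([np.cos(yaw),np.sin(yaw),0]);z=np.array([0,0,-1])*np.cos(fwd)+h*np.sin(fwd)
    y=np.array([-np.sin(yaw),np.cos(yaw),0])*flip
    return np.c_[np.cross(y,z),y,z]
E
python3 - <<'E'
from ik import *
for nm,p,yaw in(("J1",[.565,-.155,.07],-.318),("J2",[.535,-.245,.07],-.318),("hook",[.585,.15,.22],.053),("hook2",[.58,.27,.22],.053)):
  for deg in(-40,-20,0,30,45,60,75,90):
    for fl in(1,-1):
        b=ik(np.array(p),tool(np.radians(deg),yaw,fl),12)
        print(nm,deg,fl,round(b[0][0],3),np.round(b[0][1],2))
E
```

```text
J1 -40 1 0.0 [ 0.33  1.08 -0.3   1.2   0.18  1.59  1.29]
J1 -40 -1 0.0 [ 0.19  1.06 -0.    1.2  -0.02  1.58 -1.68]
J1 -20 1 0.0 [ 0.44  0.9  -0.44  1.52  0.32  1.16  1.17]
J1 -20 -1 0.0 [ 0.17  0.85  0.02  1.52 -0.03  1.12 -1.67]
J1 0 1 0.0 [ 0.65  0.82 -0.74  1.82  0.76  0.8   0.79]
J1 0 -1 0.0 [ 0.11  0.7   0.1   1.83 -0.11  0.63 -1.6 ]
J1 30 1 0.0 [ 0.82  0.85 -0.93  2.22  2.    0.68 -0.35]
J1 30 -1 0.0 [-0.36  0.74  0.71  2.22  4.14  0.45  0.28]
J1 45 1 0.0 [ 0.66  0.82 -0.68  2.38  2.64  0.86 -0.99]
J1 45 -1 0.0 [0.02 0.7  0.16 2.38 3.17 0.71 1.34]
J1 60 1 0.012 [ 1.1   1.85 -1.5   2.43  2.85  1.63  0.08]
J1 60 -1 0.012 [-0.82  1.74  1.42  2.43  3.46  1.43 -0.2 ]
J1 75 1 0.015 [ 1.22  2.13 -1.38  2.43  3.37  1.5   0.25]
J1 75 -1 0.015 [-0.97  2.13  1.38  2.43  2.99  1.31 -0.47]
J1 90 1 0.0 [ 0.91  1.64 -0.78  2.39  3.67  1.86 -0.56]
J1 90 -1 0.0 [-0.68  1.65  0.79  2.39  2.51  1.66  0.36]
J2 -40 1 0.0 [ 0.43  1.08 -0.26  1.19  0.23  1.6   1.41]
J2 -40 -1 0.0 [ 0.29  1.06  0.04  1.19  0.03  1.58 -1.57]
J2 -20 1 0.0 [ 0.56  0.9  -0.42  1.51  0.35  1.17  1.3 ]
J2 -20 -1 0.0 [ 0.3  
[... 1913 characters left out ...]
.0 [-0.19  0.63 -0.54  1.56  0.36  1.04  0.81]
hook2 0 -1 0.0 [-0.52  0.58 -0.02  1.57  0.01  1.   -2.04]
hook2 30 1 0.0 [-0.03  0.55 -0.84  1.97  1.26  0.71 -0.06]
hook2 30 -1 0.0 [-1.15  0.5   0.7   1.97 -0.34  0.3  -1.79]
hook2 45 1 0.0 [-0.12  0.53 -0.78  2.14  1.82  0.76 -0.64]
hook2 45 -1 0.0 [-0.25  0.48 -0.59  2.15  1.82  0.66  2.46]
hook2 60 1 0.0 [-0.36  0.55 -0.52  2.28  2.23  0.97 -1.12]
hook2 60 -1 0.0 [-0.62  0.5  -0.18  2.28  2.29  0.83  1.88]
hook2 75 1 0.0 [-0.64  0.66 -0.21  2.35  2.44  1.28 -1.46]
hook2 75 -1 0.0 [-0.92  0.66  0.15  2.35  2.47  1.15  1.51]
hook2 90 1 0.0 [-0.92  0.85  0.13  2.35  2.45  1.55 -1.76]
hook2 90 -1 0.0 [-1.21  0.92  0.49  2.35  2.44  1.36  1.16]
```

```bash
python3 - <<'E'
from fit import *
ps=-.318;c0=np.array([.539,-.244]);X=np.array([np.cos(ps),np.sin(ps)]);Y=np.array([-np.sin(ps),np.cos(ps)])
t=np.c_[(w[:,:2]-c0)@X,(w[:,:2]-c0)@Y,w[:,2]]
for k in(0,1):
  for y0 in(.1,0.003):
    m=(cam==k)&(abs(t[:,1]-y0)<.045)&(abs(t[:,0])<.068)&(t[:,2]>.025)&(t[:,2]<.056)
    p=t[m];g=p[(p[:,2]>.043)]
    r=cv2.minAreaRect(p[:,:2].astype(np.float32))
    print(k,"jar",m.sum(),np.round(r,4) if 0 else r,np.round(np.percentile(p,[1,99],axis=0),4).tolist(),"glass-top",np.round(np.percentile(g,[1,50,99],axis=0),4).tolist())
  m=(cam==k)&(t[:,2]>.012)&(t[:,2]<.022)&(abs(t[:,0])<.1)&(abs(t[:,1])<.3)
  print("tray",np.round(np.percentile(t[m],[.5,99.5],axis=0),4).tolist())
  m=(cam==k)&(t[:,2]>.09)&(abs(t[:,0])<.06)&(abs(t[:,1])<.25); 
  for s in(1,-1): print("S",np.round(t[m&(t[:,1]*s>0)].mean(0),4))
# cups: strap+loop points
for nm,cx,cy in(("A",.36,.085),("B",.36,.195)):
  for k in(0,1):
    m=(cam==k)&(np.hypot(w[:,0]-cx-.02,w[:,1]-cy)<.13)&(w[:,2]>.025)&(w[:,2]<.06)&(abs(w[:,1]-cy)<.05)
    p=w[m]; h=p[p[:,0]>cx+.045]; b=p[p[:,0]<cx+.035]
    cc,rr=cv2.minEnclosingCircle(b[b[:,2]>.035][:,:2].astype(np.float32))
    v=cv2.fitLine(h[:,:2].astype(np.float32),cv2.DIST_HUBER,0,.01,.01).ravel()
    print(nm,k,"bowl",np.round(cc,4),round(rr,4),"handle",len(h),np.round(v,4),"tip x",np.round(h[:,0].max(),4),h[np.argmax(h[:,0])].round(4),"ztop",np.percentile(b[:,2],[50,95]).round(4),"hz",np.median(h[:,2]).round(4))
E
```

```text
0 jar 656 ((-0.0030851662158966064, 0.09449714422225952), (0.10538233816623688, 0.04500530660152435), 5.694631576538086) [[-0.0555, 0.0699, 0.0278], [0.0467, 0.1166, 0.0549]] glass-top [[-0.0538, 0.07, 0.0431], [-0.0141, 0.0947, 0.0486], [0.0447, 0.1159, 0.0549]]
0 jar 662 ((0.0029709041118621826, 0.004451155662536621), (0.12064099311828613, 0.04605978727340698), 4.39787483215332) [[-0.0563, -0.0185, 0.0281], [0.0459, 0.0258, 0.0554]] glass-top [[-0.0559, -0.0183, 0.0431], [-0.0152, 0.0031, 0.0487], [0.0438, 0.0249, 0.0554]]
tray [[-0.0753, -0.2672, 0.0121], [0.0673, 0.2634, 0.0219]]
S [-0.0027  0.1979  0.1077]
S [-0.0038 -0.1978  0.1072]
1 jar 522 ((-0.006368808448314667, 0.09536870568990707), (0.056670721620321274, 0.12414254248142242), 86.81156921386719) [[-0.0514, 0.0713, 0.0269], [0.0526, 0.1199, 0.0551]] glass-top [[-0.0509, 0.0712, 0.0431], [-0.005, 0.0963, 0.0488], [0.0511, 0.1189, 0.0552]]
1 jar 552 ((0.0056676119565963745, 0.004119871184229851), (0.12247803062200546, 0.045340657234191895), 1.1354687213897705) [[-0.0532, -0.018, 0.0262], [0.0511, 0.0262, 0.0548]] glass-top [[-0.0524, -0.0182, 0.0434], [-0.0079, 0.0039, 0.0488], [0.0472, 0.025, 0.0549]]
tray [[-0.0728, -0.2666, 0.012], [0.0709, 0.2621, 0.0219]]
S [0.0046 0.1981 0.1073]
S [ 0.0033 -0.1965  0.1066]
A 0 bowl [0.3594 0.0833] 0.0388 handle 201 [0.9685 0.2492 0.4364 0.1014] tip x 0.4816 [0.4816 0.1109 0.046 ] ztop [0.0452 0.0527] hz 0.0478
A 1 bowl [0.3609 0.083 ] 0.0414 handle 133 [0.9663 0.2573 0.4509 0.1025] tip x 0.483 [0.483  0.0983 0.0515] ztop [0.0418 0.0519] hz 0.0474
B 0 bowl [0.3632 0.1938] 0.0359 handle 185 [0.9388 0.3445 0.4395 0.2224] tip x 0.4758 [0.4758 0.2281 0.0398] ztop [0.0389 0.047 ] hz 0.0416
B 1 bowl [0.3617 0.1904] 0.0369 handle 94 [0.9149 0.4038 0.4368 0.2189] tip x 0.4778 [0.4778 0.2322 0.0459] ztop [0.0376 0.0466] hz 0.0421
```

```bash
cat > mv.py <<'E'
from ik import *
import json
def cur():
    s=bot.observe();return np.array(s["position"]),Ro.from_euler("xyz",s["tool_rot"]).as_matrix(),s
def rows(p,R,pt,Rt,n,jaw,hold=0,dg=2):
    p=p.copy();R=R.copy();out=[]
    for i in range(n):
        k=n-i
        d=R.T@((pt-p)/k)/.025; rv=Ro.from_matrix(R.T@Rt).as_rotvec()/k/.15
        d=np.round(d,dg)+0.;rv=np.round(rv,dg)+0.
        assert max(abs(d))<=1 and max(abs(rv))<=1,(d,rv)
        p=p+R@d*.025;R=R@Ro.from_rotvec(rv*.15).as_matrix()
        out.append([d.tolist(),rv.tolist(),jaw])
    out+=[[[0,0,0],[0,0,0],jaw]]*hold
    return p,R,out
def tray(x,y,z):
    return np.array([.539+.95*x+.313*y,-.244-.313*x+.95*y,z])
def go(*segs):
    """segs: (pt,Rt,n,jaw,hold) ; prints one plan"""
    p,R,s=cur();o=[]
    for pt,Rt,n,jaw,hold in segs:
        pt=p if pt is None else np.array(pt);Rt=R if Rt is None else Rt
        p,R,r=rows(p,R,pt,Rt,n,jaw,hold);o+=r
    print("q",np.round(s["qpos"],2),"at",np.round(s["position"],4),"f",np.round(s["force"],1))
    print(len(o),json.dumps(o).replace(".0,",",").replace(".0]","]"))
def T(f): return tool(np.radians(f))
E
python3 - <<'E'
from mv import *
go((tray(.05,.0945,.2),T(0),10,-.5,0),(tray(.06,.0945,.14),T(-40),8,-.5,2))
E
```

```text
q [ 1.15  0.51 -1.33  2.43  2.07  0.83 -0.44] at [ 0.5185 -0.1712  0.2543] f [-1.  -0.7 -0.4]
20 [[[-0.08, 0.14, 0.42], [-0.06, 0.58, 0.03], -0.5], [[-0.12, 0.14, 0.41], [-0.06, 0.58, 0.04], -0.5], [[-0.15, 0.14, 0.4], [-0.06, 0.58, 0.04], -0.5], [[-0.18, 0.14, 0.38], [-0.06, 0.59, 0.03], -0.5], [[-0.22, 0.13, 0.37], [-0.06, 0.58, 0.04], -0.5], [[-0.24, 0.13, 0.35], [-0.05, 0.59, 0.04], -0.5], [[-0.27, 0.13, 0.33], [-0.05, 0.58, 0.03], -0.5], [[-0.3, 0.13, 0.3], [-0.06, 0.59, 0.03], -0.5], [[-0.33, 0.13, 0.27], [-0.05, 0.58, 0.04], -0.5], [[-0.35, 0.12, 0.25], [-0.06, 0.59, 0.03], -0.5], [[-0.05, 0, 0.3], [0, 0.58, 0], -0.5], [[-0.08, 0, 0.29], [0, 0.58, 0], -0.5], [[-0.1, 0, 0.29], [0, 0.58, 0], -0.5], [[-0.13, 0, 0.28], [0, 0.58, 0], -0.5], [[-0.15, 0, 0.26], [0, 0.58, 0], -0.5], [[-0.17, 0, 0.25], [0, 0.58, 0], -0.5], [[-0.19, 0, 0.24], [0, 0.59, 0], -0.5], [[-0.21, 0, 0.22], [0, 0.58, 0], -0.5], [[0, 0, 0], [0, 0, 0], -0.5], [[0, 0, 0], [0, 0, 0], -0.5]]
```

Request:
{"op": "play_rows", "data": {"plan": [[[-0.08, 0.14, 0.42], [-0.06, 0.58, 0.03], -0.5], [[-0.12, 0.14, 0.41], [-0.06, 0.58, 0.04], -0.5], [[-0.15, 0.14, 0.4], [-0.06, 0.58, 0.04], -0.5], [[-0.18, 0.14, 0.38], [-0.06, 0.59, 0.03], -0.5], [[-0.22, 0.13, 0.37], [-0.06, 0.58, 0.04], -0.5], [[-0.24, 0.13, 0.35], [-0.05, 0.59, 0.04], -0.5], [[-0.27, 0.13, 0.33], [-0.05, 0.58, 0.03], -0.5], [[-0.3, 0.13, 0.3], [-0.06, 0.59, 0.03], -0.5], [[-0.33, 0.13, 0.27], [-0.05, 0.58, 0.04], -0.5], [[-0.35, 0.12, 0.25], [-0.06, 0.59, 0.03], -0.5], [[-0.05, 0, 0.3], [0, 0.58, 0], -0.5], [[-0.08, 0, 0.29], [0, 0.58, 0], -0.5], [[-0.1, 0, 0.29], [0, 0.58, 0], -0.5], [[-0.13, 0, 0.28], [0, 0.58, 0], -0.5], [[-0.15, 0, 0.26], [0, 0.58, 0], -0.5], [[-0.17, 0, 0.25], [0, 0.58, 0], -0.5], [[-0.19, 0, 0.24], [0, 0.59, 0], -0.5], [[-0.21, 0, 0.22], [0, 0.58, 0], -0.5], [[0, 0, 0], [0, 0, 0], -0.5], [[0, 0, 0], [0, 0, 0], -0.5]]}}

```text
clock: 11.35
position: [0.6274, -0.1718, 0.1426]
tool_rot: [-3.139, -0.69, 2.824]
force: [0.1, -0.2, 0.7]
grip_width: 0.0642
finger_force: 0.0
```

```bash
python3 - <<'E'
from mv import *
p,R,s=cur();print(np.degrees(Ro.from_matrix(T(-40).T@R).magnitude()),s["grip_width"])
z=T(-40)[:,2]
g=tray(.004,.0945,.032)+.005*z
go((g-z*.07,T(-40),5,-.5,0),(g,T(-40),6,-.5,2))
E
```

```text
0.49787323735259875 0.0642151516303202
q [ 0.51  1.18 -0.81  0.9   0.48  1.93  1.11] at [ 0.6274 -0.1718  0.1426] f [ 0.1 -0.2  0.7]
13 [[[-0.21, -0.01, 0.45], [0, 0.01, 0], -0.5], [[-0.22, -0.01, 0.46], [0, 0.01, 0], -0.5], [[-0.21, -0.01, 0.45], [-0.01, 0.01, 0], -0.5], [[-0.22, -0.02, 0.46], [0, 0.01, 0], -0.5], [[-0.21, -0.01, 0.45], [-0.01, 0.01, 0], -0.5], [[0, 0, 0.47], [0, 0, 0], -0.5], [[0, 0, 0.47], [0, 0, 0], -0.5], [[0, 0, 0.47], [0, 0, 0], -0.5], [[0, 0, 0.46], [0, 0, 0], -0.5], [[0, 0, 0.47], [0, 0, 0], -0.5], [[0, 0, 0.46], [0, 0, 0], -0.5], [[0, 0, 0], [0, 0, 0], -0.5], [[0, 0, 0], [0, 0, 0], -0.5]]
```

Request:
{"op": "play_rows", "data": {"plan": [[[-0.21, -0.01, 0.45], [0, 0.01, 0], -0.5], [[-0.22, -0.01, 0.46], [0, 0.01, 0], -0.5], [[-0.21, -0.01, 0.45], [-0.01, 0.01, 0], -0.5], [[-0.22, -0.02, 0.46], [0, 0.01, 0], -0.5], [[-0.21, -0.01, 0.45], [-0.01, 0.01, 0], -0.5], [[0, 0, 0.47], [0, 0, 0], -0.5], [[0, 0, 0.47], [0, 0, 0], -0.5], [[0, 0, 0.47], [0, 0, 0], -0.5], [[0, 0, 0.46], [0, 0, 0], -0.5], [[0, 0, 0.47], [0, 0, 0], -0.5], [[0, 0, 0.46], [0, 0, 0], -0.5], [[0, 0, 0], [0, 0, 0], -0.5], [[0, 0, 0], [0, 0, 0], 0.3], [[0, 0, 0], [0, 0, 0], 0.3], [[0, 0, 0], [0, 0, 0], 0.3], [[0, 0, 0], [0, 0, 0], 0.3]], "newtons": 45}}

```text
clock: 13.35
position: [0.568, -0.1544, 0.0269]
tool_rot: [3.137, -0.704, 2.826]
force: [1.7, -0.9, 5.8]
grip_width: 0.0449
finger_force: 45.5
```

```bash
python3 - <<'E'
from mv import *
p,R,s=cur();print(s["grip_width"],s["finger_force"],np.round(p-tray(.004,.0945,0),4))
# lift 50mm, rotate about the grasp point in place (grasp = tcp-.005 z)
g=p-.005*R[:,2];g2=g+[0,0,.046]
L=[(p+[0,0,.046],R,4,.3,0)]
for f in range(-34,51,6):
    L.append((g2+tray(-.007*(f+40)/90,.0055*(f+40)/90,0)-tray(0,0,0)+.005*T(f)[:,2],T(f),1,.3,0))
go(*L)
E
```

```text
0.04490608538381389 45.451154094189405 [-0.0044  0.0011  0.0269]
q [ 0.57  1.24 -0.8   1.15  0.51  1.68  1.06] at [ 0.568  -0.1544  0.0269] f [ 1.7 -0.9  5.8]
19 [[[0.3, 0, -0.35], [0, 0, 0], 0.3], [[0.3, 0, -0.35], [0, 0, 0], 0.3], [[0.3, 0, -0.35], [0, 0, 0], 0.3], [[0.29, 0.01, -0.35], [0, 0, 0], 0.3], [[-0.01, 0.01, 0.01], [0.02, -0.73, 0.01], 0.3], [[0, 0.02, 0.01], [0, -0.7, 0], 0.3], [[-0.01, 0.01, 0], [0, -0.7, 0], 0.3], [[0, 0.01, 0.01], [0, -0.7, 0], 0.3], [[0, 0.02, 0], [0, -0.7, 0], 0.3], [[-0.01, 0.01, 0.01], [0, -0.7, 0], 0.3], [[0, 0.02, 0], [0, -0.69, 0], 0.3], [[0, 0.01, 0], [0, -0.7, 0], 0.3], [[0, 0.02, -0.01], [0, -0.7, 0], 0.3], [[-0.01, 0.01, 0], [0, -0.7, 0], 0.3], [[0, 0.02, -0.01], [0, -0.7, 0], 0.3], [[0, 0.01, -0.01], [0, -0.69, 0], 0.3], [[-0.01, 0.02, -0.01], [0, -0.7, 0], 0.3], [[-0.01, 0.01, -0.01], [0, -0.7, 0], 0.3], [[0, 0.02, -0.02], [0, -0.7, 0], 0.3]]
```

Request:
{"op": "play_rows", "data": {"plan": [[[0.3, 0, -0.35], [0, 0, 0], 0.3], [[0.3, 0, -0.35], [0, 0, 0], 0.3], [[0.3, 0, -0.35], [0, 0, 0], 0.3], [[0.29, 0.01, -0.35], [0, 0, 0], 0.3], [[-0.01, 0.01, 0.01], [0.02, -0.73, 0.01], 0.3], [[0, 0.02, 0.01], [0, -0.7, 0], 0.3], [[-0.01, 0.01, 0], [0, -0.7, 0], 0.3], [[0, 0.01, 0.01], [0, -0.7, 0], 0.3], [[0, 0.02, 0], [0, -0.7, 0], 0.3], [[-0.01, 0.01, 0.01], [0, -0.7, 0], 0.3], [[0, 0.02, 0], [0, -0.69, 0], 0.3], [[0, 0.01, 0], [0, -0.7, 0], 0.3], [[0, 0.02, -0.01], [0, -0.7, 0], 0.3], [[-0.01, 0.01, 0], [0, -0.7, 0], 0.3], [[0, 0.02, -0.01], [0, -0.7, 0], 0.3], [[0, 0.01, -0.01], [0, -0.69, 0], 0.3], [[-0.01, 0.02, -0.01], [0, -0.7, 0], 0.3]]}}

```text
clock: 15.48
position: [0.5699, -0.156, 0.0718]
tool_rot: [-3.118, 0.584, 2.828]
force: [-1.6, -2.1, -2.7]
grip_width: 0.0447
finger_force: 45.2
```

```bash
python3 - <<'E'
from mv import *
p,R,s=cur();print(s["grip_width"],s["finger_force"],np.round(R,3).tolist(),np.round(s["qpos"],2),np.round(p,4),s["force"])
for f in(38,44,50,56): print(f,[ (round(b[0],3),np.round(b[1],2).tolist()) for b in ik(p,T(f),3,s["qpos"])[:1]])
E
```

```text
0.04468155385763008 45.16541258431971 [[-0.794, 0.32, 0.517], [0.257, 0.947, -0.192], [-0.552, -0.019, -0.834]] [ 0.61  0.73 -0.67  2.24  2.14  0.61 -0.6 ] [ 0.5699 -0.156   0.0718] [-1.57695651 -2.11209807 -2.69606034]
38 [(np.float64(0.0), [0.77, 0.84, -0.84, 2.3, 2.34, 0.74, -0.68])]
44 [(np.float64(0.0), [0.69, 0.82, -0.71, 2.36, 2.59, 0.83, -0.94])]
50 [(np.float64(0.0), [0.58, 0.83, -0.56, 2.4, 2.79, 0.96, -1.15])]
56 [(np.float64(0.0), [1.02, 1.43, -1.26, 2.43, 2.7, 1.45, -0.37])]
```

```bash
python3 - <<'E'
from mv import *
p,R,s=cur();g=p-.005*R[:,2]
gt=tray(-.006,.1,g[2]);print(np.round(g-gt,4))
go((gt+.005*T(42)[:,2],T(42),3,.3,0),(gt+.005*T(49.7)[:,2],T(49.7),3,.3,2))
E
```

```text
[ 0.0027 -0.0079  0.    ]
q [ 0.61  0.73 -0.67  2.24  2.14  0.61 -0.6 ] at [ 0.5699 -0.156   0.0718] f [-1.6 -2.1 -2.7]
8 [[[0.05, 0.09, -0.04], [-0.04, -0.33, 0.01], 0.3], [[0.04, 0.09, -0.04], [-0.05, -0.33, 0.01], 0.3], [[0.04, 0.09, -0.04], [-0.04, -0.33, 0.02], 0.3], [[-0.01, 0, 0], [0, -0.3, 0], 0.3], [[-0.01, 0, 0], [0, -0.3, 0], 0.3], [[-0.01, 0, 0], [0, -0.3, 0], 0.3], [[0, 0, 0], [0, 0, 0], 0.3], [[0, 0, 0], [0, 0, 0], 0.3]]
```

Request:
{"op": "play_rows", "data": {"plan": [[[0.05, 0.09, -0.04], [-0.04, -0.33, 0.01], 0.3], [[0.04, 0.09, -0.04], [-0.05, -0.33, 0.01], 0.3], [[0.04, 0.09, -0.04], [-0.04, -0.33, 0.02], 0.3], [[-0.01, 0, 0], [0, -0.3, 0], 0.3], [[-0.01, 0, 0], [0, -0.3, 0], 0.3], [[-0.01, 0, 0], [0, -0.3, 0], 0.3], [[0, 0, 0], [0, 0, 0], 0.3], [[0, 0, 0], [0, 0, 0], 0.3]]}}

```text
clock: 16.48
position: [0.5676, -0.1488, 0.0716]
tool_rot: [-3.141, 0.861, 2.823]
force: [0.7, -0.3, -1.7]
grip_width: 0.0449
finger_force: 45.2
```

```bash
python3 - <<'E'
from mv import *
p,R,s=cur();g=p-.005*R[:,2];print(s["grip_width"],np.degrees(np.arctan2(np.hypot(*R[:2,2]),-R[2,2])),s["force"])
f=grab_frame("scene");save(f,"scene1")
im=f["pixels"][...,::-1][200:380,150:450];cv2.imwrite("pics/scene1c.png",cv2.resize(im,(800,480),interpolation=cv2.INTER_CUBIC))
gt=tray(-.006,.1,.0645);print(np.round(g-gt,4))
go((gt+.005*T(49.7)[:,2],T(49.7),8,.3,2))
E
```

```text
0.04492842383237317 49.359270705330715 [ 0.69809565 -0.30136935 -1.71779169]
[-0.0006 -0.0004  0.0103]
q [ 0.67  0.91 -0.79  2.4   2.55  1.1  -0.9 ] at [ 0.5677 -0.1488  0.0717] f [ 0.8 -0.4 -2. ]
10 [[[0.04, 0, 0.04], [0, 0, 0], 0.3], [[0.04, 0, 0.03], [0, -0.01, 0], 0.3], [[0.04, 0, 0.04], [0, 0, 0], 0.3], [[0.04, 0.01, 0.03], [0, -0.01, 0], 0.3], [[0.04, 0, 0.04], [0, 0, 0], 0.3], [[0.04, 0.01, 0.03], [0, -0.01, 0], 0.3], [[0.03, 0, 0.04], [-0.01, 0, 0], 0.3], [[0.04, 0.01, 0.03], [0, -0.01, 0], 0.3], [[0, 0, 0], [0, 0, 0], 0.3], [[0, 0, 0], [0, 0, 0], 0.3]]
```

View pics/scene1c.png

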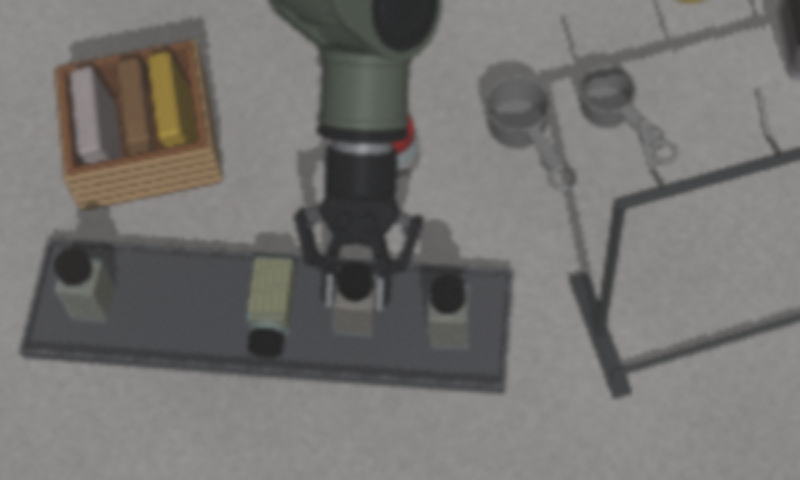

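Request:
{"op": "play_rows", "data": {"plan": [[[0.04, 0, 0.04], [0, 0, 0], 0.3], [[0.04, 0, 0.03], [0, -0.01, 0], 0.3], [[0.04, 0, 0.04], [0, 0, 0], 0.3], [[0.04, 0.01, 0.03], [0, -0.01, 0], 0.3], [[0.04, 0, 0.04], [0, 0, 0], 0.3], [[0.04, 0.01, 0.03], [0, -0.01, 0], 0.3], [[0.03, 0, 0.04], [-0.01, 0, 0], 0.3], [[0.04, 0.01, 0.03], [0, -0.01, 0], 0.3], [[0, 0, 0], [0, 0, 0], 0.3], [[0, 0, 0], [0, 0, 0], 0.3]]}}

```text
clock: 17.77
position: [0.5682, -0.1483, 0.0612]
tool_rot: [3.141, 0.869, 2.823]
force: [-0.4, -2.4, 5.3]
grip_width: 0.0446
finger_force: 44.4
```

```bash
python3 - <<'E'
from mv import *
p,R,s=cur()
q=s["qpos"]
for dz,f in((.02,49),(.05,38),(.08,25),(.12,10)):
    b=ik(p+[0,0,dz],T(f),1,q)[0];q=b[1];print(dz,f,round(b[0],3),np.round(q,2))
a=p
go((None,None,1,-.4,3),(a+[0,0,.02],None,2,-.4,0),(a+[0,0,.055],T(38),3,-.4,0),(a+[0,0,.1],T(20),4,-.4,0),(a+[0,0,.15],T(0),4,-.4,0))
E
```

```text
0.02 49 0.0 [ 0.59  0.8  -0.6   2.41  2.73  0.93 -1.12]
0.05 38 0.0 [ 0.82  0.77 -0.93  2.3   2.2   0.72 -0.58]
0.08 25 0.0 [ 0.88  0.72 -1.05  2.13  1.49  0.66  0.08]
0.12 10 0.0 [ 0.73  0.6  -0.82  1.9   0.7   0.75  0.79]
q [ 0.67  0.95 -0.78  2.4   2.58  1.13 -0.91] at [ 0.5682 -0.1483  0.0612] f [-0.4 -2.4  5.3]
17 [[[0, 0, 0], [0, 0, 0], -0.4], [[0, 0, 0], [0, 0, 0], -0.4], [[0, 0, 0], [0, 0, 0], -0.4], [[0, 0, 0], [0, 0, 0], -0.4], [[-0.31, 0, -0.26], [0, 0, 0], -0.4], [[-0.3, 0, -0.26], [0, 0, 0], -0.4], [[-0.36, 0, -0.3], [0, 0.46, 0], -0.4], [[-0.33, 0, -0.32], [0, 0.46, 0], -0.4], [[-0.31, 0, -0.35], [0, 0.45, 0], -0.4], [[-0.28, 0, -0.35], [0, 0.52, 0], -0.4], [[-0.25, 0, -0.38], [0, 0.53, 0], -0.4], [[-0.22, 0, -0.39], [0, 0.52, 0], -0.4], [[-0.18, 0, -0.41], [0, 0.53, 0], -0.4], [[-0.17, 0, -0.47], [0, 0.58, 0], -0.4], [[-0.13, 0, -0.48], [0, 0.58, 0], -0.4], [[-0.09, 0, -0.5], [0, 0.58, 0], -0.4], [[-0.04, 0, -0.5], [0, 0.58, 0], -0.4]]
```

Request:
{"op": "play_rows", "data": {"plan": [[[0, 0, 0], [0, 0, 0], -0.4], [[0, 0, 0], [0, 0, 0], -0.4], [[0, 0, 0], [0, 0, 0], -0.4], [[0, 0, 0], [0, 0, 0], -0.4], [[-0.31, 0, -0.26], [0, 0, 0], -0.4], [[-0.3, 0, -0.26], [0, 0, 0], -0.4], [[-0.36, 0, -0.3], [0, 0.46, 0], -0.4], [[-0.33, 0, -0.32], [0, 0.46, 0], -0.4], [[-0.31, 0, -0.35], [0, 0.45, 0], -0.4], [[-0.28, 0, -0.35], [0, 0.52, 0], -0.4], [[-0.25, 0, -0.38], [0, 0.53, 0], -0.4], [[-0.22, 0, -0.39], [0, 0.52, 0], -0.4], [[-0.18, 0, -0.41], [0, 0.53, 0], -0.4], [[-0.17, 0, -0.47], [0, 0.58, 0], -0.4], [[-0.13, 0, -0.48], [0, 0.58, 0], -0.4], [[-0.09, 0, -0.5], [0, 0.58, 0], -0.4], [[-0.04, 0, -0.5], [0, 0.58, 0], -0.4]]}}

```text
clock: 19.9
position: [0.5598, -0.1532, 0.1941]
tool_rot: [-3.114, 0.088, 2.815]
force: [0.6, 0.2, -0.1]
grip_width: 0.06
finger_force: 0.0
```

```bash
python3 - <<'E'
from mv import *
p,R,s=cur();print(np.round(s["force"],1))
z=T(-40)[:,2];g=tray(.003,.004,.032)+.005*z
go((tray(.05,.06,.2),T(-20),6,-.5,0),(g-z*.12,T(-40),7,-.5,2))
p,R=g-z*.12,T(-40)
_,_,o=rows(p,R,g,R,9,-.5,1);print(json.dumps(o))
f=grab_frame("scene");w=cloud(f)
m=(np.hypot(w[...,0]-.57,w[...,1]+.149)<.04)&(w[...,2]>.095)&(w[...,2]<.12);print("cap",m.sum(),w[m].mean(0))
E
```

```text
[ 0.6  0.2 -0.1]
q [ 0.68  0.57 -0.75  1.82  0.56  0.89  0.91] at [ 0.5598 -0.1532  0.1941] f [ 0.6  0.2 -0.1]
15 [[[-0.39, -0.21, 0], [-0.03, 0.48, -0.02], -0.5], [[-0.39, -0.22, -0.03], [-0.03, 0.49, -0.02], -0.5], [[-0.39, -0.22, -0.06], [-0.03, 0.48, -0.01], -0.5], [[-0.39, -0.22, -0.09], [-0.03, 0.49, -0.02], -0.5], [[-0.38, -0.22, -0.11], [-0.03, 0.48, -0.01], -0.5], [[-0.36, -0.21, -0.14], [-0.02, 0.49, -0.02], -0.5], [[-0.3, -0.32, 0.38], [0, 0.33, 0], -0.5], [[-0.32, -0.32, 0.36], [0, 0.33, 0], -0.5], [[-0.34, -0.32, 0.34], [0, 0.33, 0], -0.5], [[-0.35, -0.32, 0.33], [0, 0.33, 0], -0.5], [[-0.37, -0.32, 0.31], [0, 0.34, 0], -0.5], [[-0.38, -0.32, 0.29], [0, 0.33, 0], -0.5], [[-0.4, -0.32, 0.27], [0, 0.34, 0], -0.5], [[0, 0, 0], [0, 0, 0], -0.5], [[0, 0, 0], [0, 0, 0], -0.5]]
[[[0.0, 0.0, 0.53], [0.0, 0.0, 0.0], -0.5], [[0.0, 0.0, 0.53], [0.0, 0.0, 0.0], -0.5], [[0.0, 0.0, 0.53], [0.0, 0.0, 0.0], -0.5], [[0.0, 0.0, 0.54], [0.0, 0.0, 0.0], -0.5], [[0.0, 0.0, 0.53], [0.0, 0.0, 0.0], -0.5], [[0.0, 0.0, 0.54], [0.0, 0.0, 0.0], -0.5], [[0.0, 0.0, 0.53], [0.0, 0.0, 0.0], -0.5], [[0.0, 0.0, 0.54], [0.0, 0.0, 0.0], -0.5], [[0.0, 0.0, 0.53], [0.0, 0.0, 0.0], -0.5], [[0, 0, 0], [0, 0, 0], -0.5]]
cap 144 [ 0.57211998 -0.15229596  0.10828397]
```

Request:
{"op": "play_rows", "data": {"plan": [[[-0.39, -0.21, 0], [-0.03, 0.48, -0.02], -0.5], [[-0.39, -0.22, -0.03], [-0.03, 0.49, -0.02], -0.5], [[-0.39, -0.22, -0.06], [-0.03, 0.48, -0.01], -0.5], [[-0.39, -0.22, -0.09], [-0.03, 0.49, -0.02], -0.5], [[-0.38, -0.22, -0.11], [-0.03, 0.48, -0.01], -0.5], [[-0.36, -0.21, -0.14], [-0.02, 0.49, -0.02], -0.5], [[-0.3, -0.32, 0.38], [0, 0.33, 0], -0.5], [[-0.32, -0.32, 0.36], [0, 0.33, 0], -0.5], [[-0.34, -0.32, 0.34], [0, 0.33, 0], -0.5], [[-0.35, -0.32, 0.33], [0, 0.33, 0], -0.5], [[-0.37, -0.32, 0.31], [0, 0.34, 0], -0.5], [[-0.38, -0.32, 0.29], [0, 0.33, 0], -0.5], [[-0.4, -0.32, 0.27], [0, 0.34, 0], -0.5], [[0, 0, 0], [0, 0, 0], -0.5], [[0, 0, 0], [0, 0, 0], -0.5]]}}

```text
clock: 21.82
position: [0.6137, -0.2642, 0.1193]
tool_rot: [-3.139, -0.695, 2.822]
force: [0.3, -0.1, 0.3]
grip_width: 0.0642
finger_force: 0.0
```

```bash
python3 - <<'E'
from mv import *
z=T(-40)[:,2];g=tray(.003,.004,.032)+.005*z
go((g-z*.05,T(-40),5,-.5,0),(g,T(-40),5,-.5,2),(g,T(-40),1,.3,4))
E
```

```text
q [ 0.52  1.19 -0.57  0.83  0.4   1.92  1.33] at [ 0.6137 -0.2642  0.1193] f [ 0.3 -0.1  0.3]
17 [[[0.01, 0, 0.56], [0, 0, 0], -0.5], [[0.01, 0, 0.56], [0, 0.01, 0], -0.5], [[0.01, 0, 0.55], [0, 0, 0], -0.5], [[0, 0, 0.56], [-0.01, 0.01, 0], -0.5], [[0.01, 0, 0.55], [0, 0, -0.01], -0.5], [[0, 0, 0.4], [0, 0, 0], -0.5], [[0, 0, 0.4], [0, 0, 0], -0.5], [[0, 0, 0.4], [0, 0, 0], -0.5], [[0, 0, 0.4], [0, 0, 0], -0.5], [[0, 0, 0.4], [0, 0, 0], -0.5], [[0, 0, 0], [0, 0, 0], -0.5], [[0, 0, 0], [0, 0, 0], -0.5], [[0, 0, 0], [0, 0, 0], 0.3], [[0, 0, 0], [0, 0, 0], 0.3], [[0, 0, 0], [0, 0, 0], 0.3], [[0, 0, 0], [0, 0, 0], 0.3], [[0, 0, 0], [0, 0, 0], 0.3]]
```

Request:
{"op": "play_rows", "data": {"plan": [[[0.01, 0, 0.56], [0, 0, 0], -0.5], [[0.01, 0, 0.56], [0, 0.01, 0], -0.5], [[0.01, 0, 0.55], [0, 0, 0], -0.5], [[0, 0, 0.56], [-0.01, 0.01, 0], -0.5], [[0.01, 0, 0.55], [0, 0, -0.01], -0.5], [[0, 0, 0.4], [0, 0, 0], -0.5], [[0, 0, 0.4], [0, 0, 0], -0.5], [[0, 0, 0.4], [0, 0, 0], -0.5], [[0, 0, 0.4], [0, 0, 0], -0.5], [[0, 0, 0.4], [0, 0, 0], -0.5], [[0, 0, 0], [0, 0, 0], -0.5], [[0, 0, 0], [0, 0, 0], -0.5], [[0, 0, 0], [0, 0, 0], 0.3], [[0, 0, 0], [0, 0, 0], 0.3], [[0, 0, 0], [0, 0, 0], 0.3], [[0, 0, 0], [0, 0, 0], 0.3], [[0, 0, 0], [0, 0, 0], 0.3]], "newtons": 45}}

```text
clock: 23.95
position: [0.5399, -0.2405, 0.0283]
tool_rot: [3.141, -0.7, 2.824]
force: [2.2, -1.4, 5.2]
grip_width: 0.0435
finger_force: 46.3
```

```bash
python3 - <<'E'
from mv import *
p,R,s=cur();print(s["grip_width"],s["finger_force"])
g=p-.005*R[:,2];g2=g+[0,0,.046]
L=[(p+[0,0,.046],R,4,.3,0)]
for f in range(-34,35,6):
    L.append((g2+(f+40)/90*(tray(-.006,-.003,0)-tray(0,0,0))+.005*T(f)[:,2],T(f),1,.3,0))
go(*L,(None,None,1,.3,1))
E
```

```text
0.043549227296259416 46.290950775146484
q [ 0.6   1.18 -0.58  1.16  0.42  1.64  1.26] at [ 0.5399 -0.2405  0.0283] f [ 2.2 -1.4  5.2]
18 [[[0.3, 0, -0.35], [0, 0, 0], 0.3], [[0.29, 0, -0.35], [0, 0, 0], 0.3], [[0.3, 0, -0.35], [0, 0, 0], 0.3], [[0.29, 0, -0.36], [0, 0, 0], 0.3], [[0, -0.01, 0.01], [0, -0.71, 0], 0.3], [[-0.01, 0, 0.01], [0, -0.7, 0], 0.3], [[-0.01, -0.01, 0.01], [0, -0.69, 0], 0.3], [[0, -0.01, 0], [0, -0.7, 0], 0.3], [[-0.01, -0.01, 0], [0, -0.7, 0], 0.3], [[0, -0.01, 0.01], [0, -0.7, 0], 0.3], [[-0.01, 0, 0], [0, -0.7, 0], 0.3], [[-0.01, -0.01, 0], [0, -0.69, 0], 0.3], [[0, -0.01, -0.01], [0, -0.7, 0], 0.3], [[-0.01, -0.01, 0], [0, -0.7, 0], 0.3], [[0, -0.01, -0.01], [0, -0.7, 0], 0.3], [[-0.01, 0, -0.01], [0, -0.7, 0], 0.3], [[0, 0, 0], [0, 0, 0], 0.3], [[0, 0, 0], [0, 0, 0], 0.3]]
```

Request:
{"op": "play_rows", "data": {"plan": [[[0.3, 0, -0.35], [0, 0, 0], 0.3], [[0.29, 0, -0.35], [0, 0, 0], 0.3], [[0.3, 0, -0.35], [0, 0, 0], 0.3], [[0.29, 0, -0.36], [0, 0, 0], 0.3], [[0, -0.01, 0.01], [0, -0.71, 0], 0.3], [[-0.01, 0, 0.01], [0, -0.7, 0], 0.3], [[-0.01, -0.01, 0.01], [0, -0.69, 0], 0.3], [[0, -0.01, 0], [0, -0.7, 0], 0.3], [[-0.01, -0.01, 0], [0, -0.7, 0], 0.3], [[0, -0.01, 0.01], [0, -0.7, 0], 0.3], [[-0.01, 0, 0], [0, -0.7, 0], 0.3], [[-0.01, -0.01, 0], [0, -0.69, 0], 0.3], [[0, -0.01, -0.01], [0, -0.7, 0], 0.3], [[-0.01, -0.01, 0], [0, -0.7, 0], 0.3], [[0, -0.01, -0.01], [0, -0.7, 0], 0.3], [[-0.01, 0, -0.01], [0, -0.7, 0], 0.3], [[0, 0, 0], [0, 0, 0], 0.3], [[0, 0, 0], [0, 0, 0], 0.3]]}}

```text
clock: 26.2
position: [0.5322, -0.2502, 0.0697]
tool_rot: [-3.112, 0.397, 2.826]
force: [-0.2, 0.9, -0.8]
grip_width: 0.0436
finger_force: 46.0
```

```bash
python3 - <<'E'
from mv import *
p,R,s=cur();g=p-.005*R[:,2];print(s["grip_width"],np.round(s["tool_rot"],3),p)
gt=tray(-.006,0.001,g[2])
go((gt+.005*T(42)[:,2],T(42),3,.3,0),(gt+.005*T(49.9)[:,2],T(49.9),3,.3,2))
E
```

```text
0.04359918192877295 [-3.112  0.397  2.826] [ 0.53219494 -0.25016835  0.06967086]
q [ 0.6   0.64 -0.36  2.13  1.59  0.23  0.05] at [ 0.5322 -0.2502  0.0697] f [-0.2  0.9 -0.8]
8 [[[-0.03, 0.12, 0], [-0.06, -0.75, 0.01], 0.3], [[-0.03, 0.12, 0], [-0.06, -0.75, 0.02], 0.3], [[-0.02, 0.12, 0], [-0.07, -0.74, 0.01], 0.3], [[-0.01, 0, 0], [0, -0.31, 0], 0.3], [[-0.01, 0, 0], [0, -0.3, 0], 0.3], [[-0.01, 0, 0], [0.01, -0.31, 0], 0.3], [[0, 0, 0], [0, 0, 0], 0.3], [[0, 0, 0], [0, 0, 0], 0.3]]
```

Request:
{"op": "play_rows", "data": {"plan": [[[-0.02, 0.06, 0], [-0.03, -0.38, 0.01], 0.3], [[-0.01, 0.06, 0], [-0.03, -0.38, 0.01], 0.3], [[-0.02, 0.06, 0], [-0.03, -0.37, 0.01], 0.3], [[-0.01, 0.06, 0], [-0.03, -0.37, 0.01], 0.3], [[-0.01, 0.06, 0], [-0.03, -0.37, 0], 0.3], [[-0.01, 0.06, 0], [-0.04, -0.37, 0], 0.3], [[-0.01, 0, 0], [0, -0.31, 0], 0.3], [[-0.01, 0, 0], [0, -0.3, 0], 0.3], [[-0.01, 0, 0], [0.01, -0.31, 0], 0.3], [[0, 0, 0], [0, 0, 0], 0.3], [[0, 0, 0], [0, 0, 0], 0.3]]}}

```text
clock: 27.58
position: [0.5357, -0.2437, 0.0698]
tool_rot: [-3.131, 0.853, 2.83]
force: [-0.2, -0.9, -0.9]
grip_width: 0.0436
finger_force: 46.0
```

```bash
python3 - <<'E'
from mv import *
p,R,s=cur();g=p-.005*R[:,2];print(s["grip_width"],np.round(s["tool_rot"],3),p)
f=grab_frame("scene");save(f,"scene2")
print(np.round(g-tray(-.006,.001,g[2]),4))
gt=tray(-.006,0.001,g[2])
go((gt+.005*T(49.9)[:,2],T(49.9),4,.3,0),([*gt[:2],.064]+.005*T(49.9)[:,2],T(49.9),7,.3,2))
E
```

```text
0.043588232044548 [-3.131  0.853  2.83 ] [ 0.53571421 -0.24374115  0.06977314]
[-0.0015 -0.0014  0.    ]
q [ 1.01  0.95 -0.87  2.38  2.69  0.96 -0.71] at [ 0.5359 -0.2437  0.07  ] f [ 0.4 -0.6 -1. ]
13 [[[0, 0.02, 0.01], [-0.01, -0.03, 0.01], 0.3], [[-0.01, 0.02, 0.01], [-0.01, -0.03, 0.01], 0.3], [[0, 0.01, 0.01], [-0.01, -0.03, 0], 0.3], [[-0.01, 0.02, 0], [-0.01, -0.02, 0.01], 0.3], [[0.04, 0, 0.03], [0, 0, 0], 0.3], [[0.04, 0, 0.03], [0, 0, 0], 0.3], [[0.04, 0, 0.04], [0, 0, 0], 0.3], [[0.04, 0, 0.03], [0, 0, 0], 0.3], [[0.04, 0, 0.04], [0, 0, 0], 0.3], [[0.04, 0, 0.03], [0, 0, 0], 0.3], [[0.04, 0, 0.04], [0, 0, 0], 0.3], [[0, 0, 0], [0, 0, 0], 0.3], [[0, 0, 0], [0, 0, 0], 0.3]]
```

Request:
{"op": "play_rows", "data": {"plan": [[[0, 0.02, 0.01], [-0.01, -0.03, 0.01], 0.3], [[-0.01, 0.02, 0.01], [-0.01, -0.03, 0.01], 0.3], [[0, 0.01, 0.01], [-0.01, -0.03, 0], 0.3], [[-0.01, 0.02, 0], [-0.01, -0.02, 0.01], 0.3], [[0.04, 0, 0.03], [0, 0, 0], 0.3], [[0.04, 0, 0.03], [0, 0, 0], 0.3], [[0.04, 0, 0.04], [0, 0, 0], 0.3], [[0.04, 0, 0.03], [0, 0, 0], 0.3], [[0.04, 0, 0.04], [0, 0, 0], 0.3], [[0.04, 0, 0.03], [0, 0, 0], 0.3], [[0.04, 0, 0.04], [0, 0, 0], 0.3], [[0, 0, 0], [0, 0, 0], 0.3], [[0, 0, 0], [0, 0, 0], 0.3]]}}

```text
clock: 29.25
position: [0.5381, -0.2421, 0.0618]
tool_rot: [3.14, 0.875, 2.823]
force: [-3.5, -1.1, 12.7]
grip_width: 0.0437
finger_force: 46.7
```

```bash
python3 - <<'E'
from mv import *
p,R,s=cur()
a=p
go((None,None,1,-.4,3),(a+[0,0,.02],None,2,-.4,0),(a+[0,0,.055],T(38),4,-.4,0),(a+[0,0,.1],T(20),5,-.4,0),(a+[0,0,.16],T(0),5,-.4,0))
E
```

```text
q [ 1.01  0.99 -0.86  2.39  2.74  1.   -0.72] at [ 0.5381 -0.2421  0.0618] f [-3.5 -1.1 12.7]
20 [[[0, 0, 0], [0, 0, 0], -0.4], [[0, 0, 0], [0, 0, 0], -0.4], [[0, 0, 0], [0, 0, 0], -0.4], [[0, 0, 0], [0, 0, 0], -0.4], [[-0.31, 0, -0.26], [0, 0, 0], -0.4], [[-0.3, 0, -0.25], [0, 0, 0], -0.4], [[-0.27, 0, -0.23], [0, 0.35, 0], -0.4], [[-0.26, 0, -0.24], [0, 0.35, 0], -0.4], [[-0.24, 0, -0.25], [0, 0.35, 0], -0.4], [[-0.23, 0, -0.26], [0.01, 0.36, 0], -0.4], [[-0.22, 0, -0.28], [0, 0.42, 0], -0.4], [[-0.2, 0, -0.3], [0, 0.42, 0], -0.4], [[-0.19, 0, -0.31], [0, 0.42, 0], -0.4], [[-0.17, 0, -0.32], [0, 0.42, 0], -0.4], [[-0.14, 0, -0.33], [0, 0.41, 0], -0.4], [[-0.16, 0, -0.45], [0, 0.47, 0], -0.4], [[-0.13, 0, -0.46], [0, 0.47, 0], -0.4], [[-0.1, 0, -0.47], [0, 0.46, 0], -0.4], [[-0.07, 0, -0.48], [0, 0.47, 0], -0.4], [[-0.03, 0, -0.48], [0, 0.46, 0], -0.4]]
```

Request:
{"op": "play_rows", "data": {"plan": [[[0, 0, 0], [0, 0, 0], -0.4], [[0, 0, 0], [0, 0, 0], -0.4], [[0, 0, 0], [0, 0, 0], -0.4], [[0, 0, 0], [0, 0, 0], -0.4], [[-0.31, 0, -0.26], [0, 0, 0], -0.4], [[-0.3, 0, -0.25], [0, 0, 0], -0.4], [[-0.27, 0, -0.23], [0, 0.35, 0], -0.4], [[-0.26, 0, -0.24], [0, 0.35, 0], -0.4], [[-0.24, 0, -0.25], [0, 0.35, 0], -0.4], [[-0.23, 0, -0.26], [0.01, 0.36, 0], -0.4], [[-0.22, 0, -0.28], [0, 0.42, 0], -0.4], [[-0.2, 0, -0.3], [0, 0.42, 0], -0.4], [[-0.19, 0, -0.31], [0, 0.42, 0], -0.4], [[-0.17, 0, -0.32], [0, 0.42, 0], -0.4], [[-0.14, 0, -0.33], [0, 0.41, 0], -0.4], [[-0.16, 0, -0.45], [0, 0.47, 0], -0.4], [[-0.13, 0, -0.46], [0, 0.47, 0], -0.4], [[-0.1, 0, -0.47], [0, 0.46, 0], -0.4], [[-0.07, 0, -0.48], [0, 0.47, 0], -0.4], [[-0.03, 0, -0.48], [0, 0.46, 0], -0.4]]}}

```text
clock: 31.75
position: [0.5282, -0.2461, 0.2053]
tool_rot: [-3.118, 0.086, 2.814]
force: [-0.2, -0.0, 0.2]
grip_width: 0.0597
finger_force: 0.0
```

```bash
cat > cups.py <<'E'
from h import *
from scipy.optimize import least_squares
def measure(cams=("top","scene"),A=((.36,.083),(.3625,.192)),save_=None):
    out=[]
    fr=[]
    for c in cams:
        f=grab_frame(c); fr.append((c,f,cloud(f)))
        if save_:save(f,c+save_)
    for c,f,w in fr:
        for r in regions_of("cup1",c):
            m=r["mask"]&~np.isnan(w[...,0]);q=w[m];col=f["pixels"][m].astype(int)
            if len(q)<50 or np.median(col[:,0]-col[:,2])>40: continue
            q=q[(q[:,2]>.028)&(q[:,2]<.065)]
            # rim top ring
            zt=np.percentile(q[:,2],90);b=q
            # direction from PCA, bowl = big end
            m0=np.median(q[:,:2],0);u,s_,vt=np.linalg.svd(q[:,:2]-q[:,:2].mean(0));d=vt[0]
            a=(q[:,:2]-m0)@d; lat=(q[:,:2]-m0)@[-d[1],d[0]]
            wid=lambda k:np.ptp(lat[k]) if k.sum()>2 else 0
            if wid(a>np.percentile(a,80))>wid(a<np.percentile(a,20)): d=-d;a=-a
            end=np.percentile(a,99.5);start=np.percentile(a,.5)
            L=end-start;rim=.039 if L>.157 else .034
            bp=q[a<start+2*rim]
            fn=lambda x:np.hypot(bp[:,0]-x[0],bp[:,1]-x[1])-rim
            c0=m0+d*(start+rim)
            hp=q[a>start+2*rim+.012];v=cv2.fitLine(hp[:,:2].astype(np.float32),cv2.DIST_HUBER,0,.01,.01).ravel()
            print(c,round(r["p"],2),"L",round(L,4),"bowlc",c0.round(4),"hdl line",v.round(4),"yaw",round(np.arctan(v[1]/v[0]),3),"end",(m0+d*end).round(4),"z",zt.round(4),np.median(hp[:,2]).round(4),len(hp))
E
python3 - <<'E'
from cups import *
measure(save_="3")
f=grab_frame("scene");w=cloud(f)
for x,y in((.5705,-.149),(.539,-.243),(.601,-.056),(.477,-.432)):
    m=(np.hypot(w[...,0]-x,w[...,1]-y)<.04)&(w[...,2]>.095)&(w[...,2]<.12);print("cap",m.sum(),w[m].mean(0))
s=bot.observe();print(s["position"],s["qpos"].round(2))
E
```

```text
top 0.76 L 0.1522 bowlc [0.3604 0.1991] hdl line [0.9513 0.3081 0.4386 0.2217] yaw 0.313 end [0.4714 0.2397] z 0.0454 0.0412 186
top 0.65 L 0.1622 bowlc [0.3593 0.0888] hdl line [0.9731 0.2306 0.446  0.1033] yaw 0.233 end [0.4796 0.1156] z 0.0521 0.0477 187
scene 0.62 L 0.152 bowlc [0.3611 0.1981] hdl line [0.9605 0.2782 0.4432 0.2188] yaw 0.282 end [0.4746 0.2302] z 0.046 0.0419 61
scene 0.6 L 0.1354 bowlc [0.3565 0.0888] hdl line [0.9755 0.2202 0.4305 0.0972] yaw 0.222 end [0.4571 0.1007] z 0.0515 0.0482 92
cap 145 [ 0.57191108 -0.15234557  0.10829574]
cap 164 [ 0.54448995 -0.24219728  0.10765869]
cap 156 [ 0.60467725 -0.05732353  0.10823419]
cap 160 [ 0.48014428 -0.43201837  0.10753053]
[ 0.52781602 -0.24620964  0.20358489] [ 0.87  0.56 -0.78  1.8   0.55  0.9   1.1 ]
```

```bash
python3 - <<'E'
from mv import *
go((np.array([.43,.2,.25]),tool(0,.3),20,-.4,0))
h=.3
for nm,c,yw in(("B",np.array([.361,.196,.039]),.3),("A",np.array([.359,.085,.045]),.24)):
  for f0 in(0,-15,-25):
    g=c+.07*np.array([np.cos(yw),np.sin(yw),0]);b=ik(g,tool(np.radians(f0),yw),15)[0];print(nm,f0,round(b[0],3),b[1].round(2))
E
```

```text
q [ 0.87  0.56 -0.78  1.8   0.55  0.9   1.1 ] at [ 0.5278 -0.2462  0.2036] f [-0.6 -0.6 -0.8]
20 [[[0.46, 0.78, -0.15], [-0.02, 0.03, -0.21], -0.4], [[0.44, 0.79, -0.15], [-0.02, 0.03, -0.21], -0.4], [[0.41, 0.81, -0.14], [-0.02, 0.03, -0.21], -0.4], [[0.39, 0.82, -0.14], [-0.02, 0.03, -0.21], -0.4], [[0.36, 0.83, -0.14], [-0.02, 0.02, -0.21], -0.4], [[0.34, 0.84, -0.13], [-0.02, 0.03, -0.21], -0.4], [[0.31, 0.85, -0.13], [-0.02, 0.03, -0.21], -0.4], [[0.29, 0.86, -0.12], [-0.02, 0.02, -0.21], -0.4], [[0.26, 0.87, -0.12], [-0.01, 0.03, -0.21], -0.4], [[0.23, 0.88, -0.12], [-0.02, 0.02, -0.21], -0.4], [[0.2, 0.89, -0.12], [-0.01, 0.03, -0.21], -0.4], [[0.18, 0.9, -0.11], [-0.02, 0.02, -0.21], -0.4], [[0.15, 0.9, -0.11], [-0.01, 0.03, -0.21], -0.4], [[0.12, 0.91, -0.11], [-0.02, 0.02, -0.21], -0.4], [[0.09, 0.91, -0.11], [-0.01, 0.03, -0.21], -0.4], [[0.06, 0.91, -0.1], [-0.02, 0.02, -0.21], -0.4], [[0.03, 0.91, -0.1], [-0.01, 0.03, -0.21], -0.4], [[0.01, 0.91, -0.1], [-0.02, 0.02, -0.21], -0.4], [[-0.02, 0.92, -0.1], [-0.01, 0.03, -0.2], -0.4], [[-0.05, 0.91, -0.1], [-0.02, 0.02, -0.21], -0.4]]
B 0 0.0 [ 0.08  0.85 -0.91  2.11  1.07  0.75  0.32]
B -15 0.0 [-0.05  0.86 -0.72  1.92  0.6   0.89  0.77]
B -25 0.0 [-0.15  0.89 -0.58  1.78  0.39  1.05  0.96]
A 0 0.0 [ 0.36  0.83 -0.96  2.22  1.13  0.73  0.41]
A -15 0.0 [ 0.19  0.82 -0.75  2.02  0.66  0.87  0.84]
A -25 0.0 [ 0.07  0.85 -0.59  1.89  0.45  1.02  1.04]
```

Request:
{"op": "play_rows", "data": {"plan": [[[0.46, 0.78, -0.15], [-0.02, 0.03, -0.21], -0.4], [[0.44, 0.79, -0.15], [-0.02, 0.03, -0.21], -0.4], [[0.41, 0.81, -0.14], [-0.02, 0.03, -0.21], -0.4], [[0.39, 0.82, -0.14], [-0.02, 0.03, -0.21], -0.4], [[0.36, 0.83, -0.14], [-0.02, 0.02, -0.21], -0.4], [[0.34, 0.84, -0.13], [-0.02, 0.03, -0.21], -0.4], [[0.31, 0.85, -0.13], [-0.02, 0.03, -0.21], -0.4], [[0.29, 0.86, -0.12], [-0.02, 0.02, -0.21], -0.4], [[0.26, 0.87, -0.12], [-0.01, 0.03, -0.21], -0.4], [[0.23, 0.88, -0.12], [-0.02, 0.02, -0.21], -0.4], [[0.2, 0.89, -0.12], [-0.01, 0.03, -0.21], -0.4], [[0.18, 0.9, -0.11], [-0.02, 0.02, -0.21], -0.4], [[0.15, 0.9, -0.11], [-0.01, 0.03, -0.21], -0.4], [[0.12, 0.91, -0.11], [-0.02, 0.02, -0.21], -0.4], [[0.09, 0.91, -0.11], [-0.01, 0.03, -0.21], -0.4], [[0.06, 0.91, -0.1], [-0.02, 0.02, -0.21], -0.4], [[0.03, 0.91, -0.1], [-0.01, 0.03, -0.21], -0.4], [[0.01, 0.91, -0.1], [-0.02, 0.02, -0.21], -0.4], [[-0.02, 0.92, -0.1], [-0.01, 0.03, -0.2], -0.4], [[-0.05, 0.91, -0.1], [-0.02, 0.02, -0.21], -0.4]]}}

```text
clock: 34.5
position: [0.4299, 0.2012, 0.251]
tool_rot: [3.14, -0.001, -2.839]
force: [0.2, -0.1, 0.3]
grip_width: 0.0597
finger_force: 0.0
```

```bash
python3 - <<'E'
from cups import *
s=bot.observe();print(s["position"],s["tool_rot"],s["qpos"].round(2))
f=grab_frame("wrist");save(f,"w1");w=cloud(f)
print("cam",(-np.array(f["R"]).T@f["t"]).round(3))
for r in regions_of("cup1","wrist"):
    q=w[r["mask"]];q=q[~np.isnan(q[:,0])];print(r["p"],r["box"],len(q),np.median(q,0).round(3),np.percentile(q,[2,98],axis=0).round(4).tolist())
E
```

```text
[0.42985761 0.20124077 0.25096918] [ 3.14001628e+00 -9.42296399e-04 -2.83929720e+00] [ 0.27  0.45 -1.08  1.94  0.47  1.03  0.85]
cam [0.351 0.177 0.38 ]
0.86 [290.0, 80.1, 377.9, 269.9] 8050 [0.37  0.202 0.02 ] [[0.3305, 0.1622, 0.0023], [0.4678, 0.2402, 0.0432]]
0.82 [526.0, 0.2, 640.0, 44.5] 4138 [0.22  0.364 0.02 ] [[0.1975, 0.3175, 0.0027], [0.2432, 0.3844, 0.0486]]
0.67 [147.9, 20.1, 256.8, 234.7] 10792 [0.365 0.082 0.02 ] [[0.3233, 0.0482, 0.0027], [0.4704, 0.1196, 0.0491]]
```

View pics/w1.png

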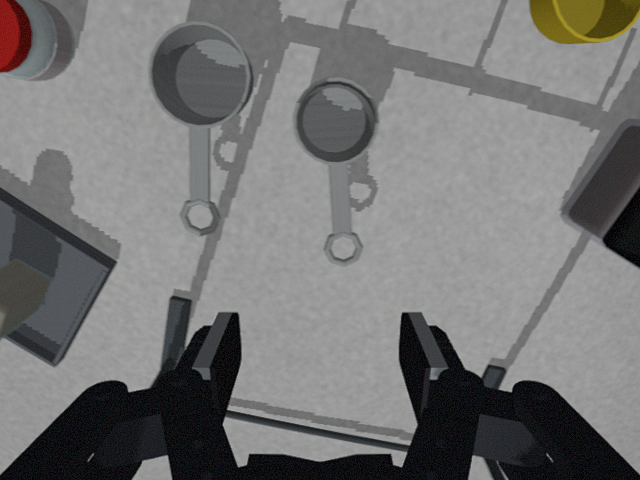

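```bash
cat >> h.py <<'E'
def px2plane(f,u,v,z):
    K,D=f["camera_matrix"],np.array(f["distortion"],float)
    a=cv2.undistortPoints(np.array([[[u,v]]],float),K,D).ravel();R=np.array(f["R"])
    d=R.T@[a[0],a[1],1];c=-R.T@np.array(f["t"]);return c+d*(z-c[2])/d[2]
E
python3 - <<'E'
from h import *
f=grab_frame("wrist");w=cloud(f)
for nm,zr,zl,bc,lc in(("A",.048,.045,(201,75),(200,217)),("B",.042,.039,(336,120),(344,249))):
    c=px2plane(f,*bc,zr);l=px2plane(f,*lc,zl);d=(l-c)[:2];print(nm,c.round(4),l.round(4),np.hypot(*d).round(4),"yaw",np.arctan2(d[1],d[0]).round(3))
    # strap pixels from depth
    m=np.zeros(w.shape[:2],bool);u0,v0=bc;u1,v1=lc
    m[int(v0+(v1-v0)*.5):int(v0+(v1-v0)*.8),u1-25:u1+25]=1
    q=w[m&(w[...,2]>zl-.012)&(w[...,2]<zl+.012)];q=q[~np.isnan(q[:,0])]
    v=cv2.fitLine(q[:,:2].astype(np.float32),cv2.DIST_HUBER,0,.01,.01).ravel();print(len(q),v,np.arctan(v[1]/v[0]),q.mean(0))
E
```

```text
A [0.3567 0.0872 0.048 ] [0.4658 0.1102 0.045 ] 0.1115 yaw 0.208
853 [0.98258865 0.18579443 0.42522967 0.09888113] 0.18688029 [0.42522965 0.09888113 0.04765033]
B [0.3585 0.1943 0.042 ] [0.4588 0.2344 0.039 ] 0.108 yaw 0.38
751 [0.92417973 0.38195786 0.42144933 0.2156808 ] 0.39191386 [0.42144933 0.21568079 0.04180669]
```

```bash
python3 - <<'E'
from mv import *
Rg=tool(np.radians(-10),.385);g=np.array([.4195,.217,.040])+.005*Rg[:,2]
go((g-.08*Rg[:,2],Rg,8,-.4,0),(g,Rg,7,-.4,2))
E
```

```text
q [ 0.27  0.45 -1.08  1.94  0.47  1.03  0.85] at [0.4299 0.2011 0.2509] f [ 1.  -0.2  0.2]
17 [[[-0.04, 0.1, 0.69], [0.01, 0.14, -0.07], -0.4], [[-0.05, 0.1, 0.68], [0.01, 0.15, -0.07], -0.4], [[-0.07, 0.09, 0.68], [0.01, 0.14, -0.07], -0.4], [[-0.09, 0.1, 0.68], [0.01, 0.15, -0.07], -0.4], [[-0.1, 0.09, 0.68], [0, 0.14, -0.07], -0.4], [[-0.12, 0.1, 0.68], [0.01, 0.15, -0.07], -0.4], [[-0.14, 0.09, 0.67], [0, 0.14, -0.06], -0.4], [[-0.15, 0.09, 0.67], [0.01, 0.15, -0.07], -0.4], [[0, 0, 0.46], [0, 0, 0], -0.4], [[0, 0, 0.46], [0, 0, 0], -0.4], [[0, 0, 0.46], [0, 0, 0], -0.4], [[0, 0, 0.46], [0, 0, 0], -0.4], [[0, 0, 0.45], [0, 0, 0], -0.4], [[0, 0, 0.46], [0, 0, 0], -0.4], [[0, 0, 0.45], [0, 0, 0], -0.4], [[0, 0, 0], [0, 0, 0], -0.4], [[0, 0, 0], [0, 0, 0], -0.4]]
```

Request:
{"op": "play_rows", "data": {"plan": [[[-0.04, 0.1, 0.69], [0.01, 0.14, -0.07], -0.4], [[-0.05, 0.1, 0.68], [0.01, 0.15, -0.07], -0.4], [[-0.07, 0.09, 0.68], [0.01, 0.14, -0.07], -0.4], [[-0.09, 0.1, 0.68], [0.01, 0.15, -0.07], -0.4], [[-0.1, 0.09, 0.68], [0, 0.14, -0.07], -0.4], [[-0.12, 0.1, 0.68], [0.01, 0.15, -0.07], -0.4], [[-0.14, 0.09, 0.67], [0, 0.14, -0.06], -0.4], [[-0.15, 0.09, 0.67], [0.01, 0.15, -0.07], -0.4], [[0, 0, 0], [0, 0, 0], -0.4], [[0, 0, 0], [0, 0, 0], -0.4]]}}

```text
clock: 35.9
position: [0.4323, 0.2205, 0.114]
tool_rot: [-3.141, -0.174, -2.759]
force: [0.4, 0.2, -0.0]
grip_width: 0.06
finger_force: 0.0
```

```bash
python3 - <<'E'
from mv import *
f=grab_frame("wrist");save(f,"w2");p,R,s=cur()
print(p,s["qpos"].round(2))
Rg=tool(np.radians(-10),.385);g=np.array([.4195,.217,.040])
K,D=f["camera_matrix"],np.array(f["distortion"],float)
for nm,X in(("grasp",g),("loop",[.4582,.2345,.039]),("bowl",[.36,.1945,.042])):
    c=np.array(f["R"])@X+f["t"];u=cv2.projectPoints(c.reshape(1,3),np.zeros(3),np.zeros(3),K,D)[0].ravel();print(nm,u.round(1))
go((g+.005*Rg[:,2],Rg,7,-.4,2),(None,None,1,.9,4))
E
```

```text
[0.43243123 0.22042952 0.11422566] [ 0.07  0.75 -0.93  1.9   0.62  1.02  0.79]
grasp [322.3 268.3]
loop [325.6 344.2]
bowl [325.  144.2]
q [ 0.07  0.75 -0.93  1.9   0.62  1.02  0.79] at [0.4324 0.2204 0.1142] f [-0.2  0.4 -0.2]
14 [[[0, 0.01, 0.46], [0, 0, 0], -0.4], [[0, 0.01, 0.46], [0, 0, 0], -0.4], [[0, 0.01, 0.46], [0, 0, 0], -0.4], [[0, 0.01, 0.46], [0, 0, 0], -0.4], [[0, 0.01, 0.46], [0, 0, -0.01], -0.4], [[0, 0.01, 0.46], [0, 0, 0], -0.4], [[0.01, 0.01, 0.46], [0, 0, -0.01], -0.4], [[0, 0, 0], [0, 0, 0], -0.4], [[0, 0, 0], [0, 0, 0], -0.4], [[0, 0, 0], [0, 0, 0], 0.9], [[0, 0, 0], [0, 0, 0], 0.9], [[0, 0, 0], [0, 0, 0], 0.9], [[0, 0, 0], [0, 0, 0], 0.9], [[0, 0, 0], [0, 0, 0], 0.9]]
```

View pics/w2.png

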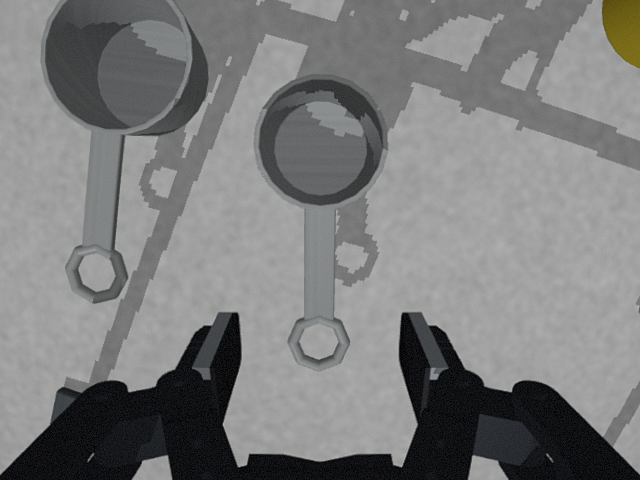

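Request:
{"op": "play_rows", "data": {"plan": [[[0, 0, 0.46], [0, 0, 0], -0.4], [[0, 0, 0.46], [0, 0, 0], -0.4], [[0, 0, 0.46], [0, 0, 0], -0.4], [[0, 0, 0.46], [0, 0, 0], -0.4], [[0, 0, 0.46], [0, 0, 0], -0.4], [[0, 0, 0.46], [0, 0, 0], -0.4], [[0, 0, 0.46], [0, 0, 0], -0.4], [[0, 0, 0], [0, 0, 0], -0.4], [[0, 0, 0], [0, 0, 0], -0.4], [[0, 0, 0], [0, 0, 0], 0.9], [[0, 0, 0], [0, 0, 0], 0.9], [[0, 0, 0], [0, 0, 0], 0.9], [[0, 0, 0], [0, 0, 0], 0.9], [[0, 0, 0], [0, 0, 0], 0.9], [[0, 0, 0], [0, 0, 0], 0.9]], "newtons": 80}}

```text
clock: 37.83
position: [0.4196, 0.2153, 0.0346]
tool_rot: [-3.141, -0.174, -2.759]
force: [1.6, -0.4, 4.9]
grip_width: 0.0138
finger_force: 78.1
```

```bash
python3 - <<'E'
from mv import *
p,R,s=cur();print(s["grip_width"],s["finger_force"],p)
# plan: lift to z .12, to pre-thread. loop in tool frame
c=np.array([.3597,.1945,0]);yw=.385;d=np.array([np.cos(yw),np.sin(yw),0])
# after squeeze strap is centred in the jaws: loop offset along strap from TCP
loop=np.array([.4585,.2345,.039]);print("loop in tool",((R.T@(loop-p))).round(4))
rx=np.array([.9986,.053,0]);up=np.array([0,0,1.])
tip=np.array([.552,.386,.302]);low=np.array([.586,.388,.272])
lt=R.T@(loop-p);lt[1]=0
q=s["qpos"]
for nm,f,L in(("pre",25,tip+.035*(-rx+up)),("pre",35,tip+.02*(-rx+up)),("in",35,tip-.026*(-rx+up)),("mid",50,low+[0,0,-.005]),("rest",68,low+[0,0,-.008])):
    Rt=tool(np.radians(f),.053);pt=L-Rt@lt;b=ik(pt,Rt,8,q);b0=min(b[:8],key=lambda a:(a[0]>.003,np.abs(a[1]-q).max()));q=b0[1];print(nm,f,pt.round(3),round(b0[0],4),q.round(2))
E
```

```text
0.013811016452816254 78.11380505561829 [0.41956011 0.21529697 0.03463326]
loop in tool [-0.0419  0.0033 -0.0118]
pre 25 [0.484 0.382 0.309] 0.0 [-0.45  0.36 -0.6   1.83  0.73  0.84  0.19]
pre 35 [0.505 0.383 0.288] 0.0 [-0.67  0.35 -0.34  1.93  0.99  0.68 -0.07]
in 35 [0.55  0.386 0.242] 0.0 [-0.4   0.53 -0.67  1.89  1.26  0.77 -0.23]
mid 50 [0.568 0.387 0.227] 0.0 [-0.51  0.58 -0.57  2.01  1.76  0.86 -0.73]
rest 68 [0.581 0.388 0.221] 0.0001 [-0.51  0.74 -0.64  2.11  2.16  1.28 -1.06]
```

```bash
python3 - <<'E'
from mv import *
p,R,s=cur()
rx=np.array([.9986,.053,0]);up=np.array([0,0,1.]);tip=np.array([.552,.386,.302]);lt=np.array([-.0419,0,-.0118])
Rt=tool(np.radians(35),.053);pt=tip+.05*(-rx+up)-Rt@lt
go((p+[0,0,.1],R,5,.9,0),(pt,Rt,13,.9,2))
E
```

```text
q [ 0.01  0.86 -0.84  1.97  0.75  0.87  0.69] at [0.4196 0.2153 0.0346] f [ 1.6 -0.4  4.9]
20 [[[0.14, 0, -0.79], [0, 0, 0], 0.9], [[0.14, 0, -0.79], [0, 0, 0], 0.9], [[0.14, 0, -0.79], [0, 0, 0], 0.9], [[0.14, 0, -0.78], [0, 0, 0], 0.9], [[0.13, 0, -0.79], [0, 0, 0], 0.9], [[-0.24, 0.41, -0.62], [0.04, -0.4, 0.17], 0.9], [[-0.27, 0.41, -0.6], [0.04, -0.4, 0.17], 0.9], [[-0.3, 0.42, -0.59], [0.04, -0.4, 0.17], 0.9], [[-0.32, 0.42, -0.57], [0.04, -0.4, 0.17], 0.9], [[-0.34, 0.43, -0.56], [0.04, -0.4, 0.17], 0.9], [[-0.37, 0.43, -0.54], [0.04, -0.4, 0.17], 0.9], [[-0.39, 0.44, -0.52], [0.04, -0.4, 0.17], 0.9], [[-0.4, 0.45, -0.5], [0.03, -0.4, 0.17], 0.9], [[-0.42, 0.46, -0.47], [0.04, -0.4, 0.17], 0.9], [[-0.44, 0.46, -0.45], [0.03, -0.4, 0.17], 0.9], [[-0.45, 0.48, -0.42], [0.04, -0.39, 0.17], 0.9], [[-0.47, 0.48, -0.4], [0.03, -0.4, 0.17], 0.9], [[-0.47, 0.49, -0.38], [0.04, -0.39, 0.17], 0.9], [[0, 0, 0], [0, 0, 0], 0.9], [[0, 0, 0], [0, 0, 0], 0.9]]
```

Request:
{"op": "play_rows", "data": {"plan": [[[0.14, 0, -0.79], [0, 0, 0], 0.9], [[0.14, 0, -0.79], [0, 0, 0], 0.9], [[0.14, 0, -0.79], [0, 0, 0], 0.9], [[0.14, 0, -0.78], [0, 0, 0], 0.9], [[0.13, 0, -0.79], [0, 0, 0], 0.9], [[-0.24, 0.41, -0.62], [0.04, -0.4, 0.17], 0.9], [[-0.27, 0.41, -0.6], [0.04, -0.4, 0.17], 0.9], [[-0.3, 0.42, -0.59], [0.04, -0.4, 0.17], 0.9], [[-0.32, 0.42, -0.57], [0.04, -0.4, 0.17], 0.9], [[-0.34, 0.43, -0.56], [0.04, -0.4, 0.17], 0.9], [[-0.37, 0.43, -0.54], [0.04, -0.4, 0.17], 0.9], [[-0.39, 0.44, -0.52], [0.04, -0.4, 0.17], 0.9], [[-0.4, 0.45, -0.5], [0.03, -0.4, 0.17], 0.9], [[-0.42, 0.46, -0.47], [0.04, -0.4, 0.17], 0.9], [[-0.44, 0.46, -0.45], [0.03, -0.4, 0.17], 0.9], [[-0.45, 0.48, -0.42], [0.04, -0.39, 0.17], 0.9], [[-0.47, 0.48, -0.4], [0.03, -0.4, 0.17], 0.9], [[-0.47, 0.49, -0.38], [0.04, -0.39, 0.17], 0.9], [[0, 0, 0], [0, 0, 0], 0.9], [[0, 0, 0], [0, 0, 0], 0.9]]}}

```text
clock: 40.33
position: [0.4743, 0.381, 0.3178]
tool_rot: [-3.14, 0.609, -3.088]
force: [0.3, -1.1, -1.6]
grip_width: 0.0133
finger_force: 78.3
```

```bash
python3 - <<'E'
from mv import *
p,R,s=cur();print(p,s["tool_rot"],s["grip_width"],s["qpos"].round(2))
print("fwd",np.degrees(np.arctan2(np.hypot(*R[:2,2]),-R[2,2])),"loop est",(p+R@[-.0419,0,-.0118]).round(4))
out=[]
for c in("scene","wrist"):
    f=grab_frame(c);save(f,c+"4");out.append(f)
a=out[0]["pixels"][220:360,340:520,::-1];a=cv2.resize(a,(617,480),interpolation=cv2.INTER_CUBIC)
cv2.imwrite("pics/mix4.png",np.hstack([a[:, :400] if 0 else cv2.resize(a,(400,311)),cv2.resize(out[1]["pixels"][...,::-1],(400,300))[:300] if 0 else np.vstack([cv2.resize(out[1]["pixels"][...,::-1],(400,300)),np.zeros((11,400,3),np.uint8)])]))
E
```

```text
[0.47425924 0.3809637  0.31779449] [-3.13988602  0.60862672 -3.0878866 ] 0.01331509510499108 [-0.38  0.35 -0.8   1.93  1.05  0.93 -0.14]
fwd 34.871862102496095 loop est [0.5018 0.3825 0.3514]
```

View pics/mix4.png

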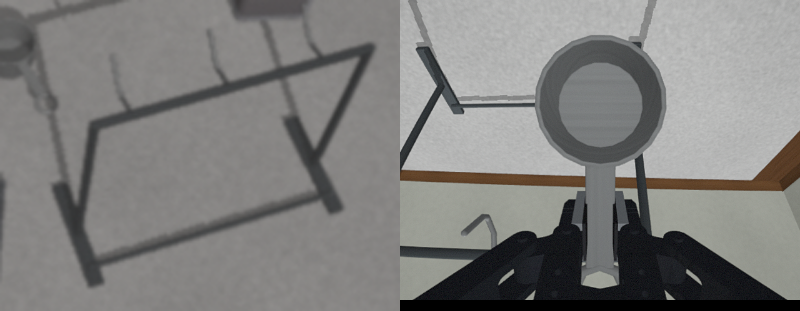

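```bash
cat >> h.py <<'E'
def proj(f,X):
    c=np.array(f["R"])@np.array(X)+f["t"]
    return cv2.projectPoints(c.reshape(1,3),np.zeros(3),np.zeros(3),f["camera_matrix"],np.array(f["distortion"],float))[0].ravel()
E
python3 - <<'E'
from mv import *
p,R,s=cur();loop=p+R@[-.0419,0,-.0118]
tip=np.array([.552,.386,.302]);low=np.array([.586,.388,.272])
ims=[]
for c in("scene","top"):
    f=grab_frame(c);save(f,c+"5");x=proj(f,tip);u,v=x.astype(int)
    print(c,"tip",x.round(1),"low",proj(f,low).round(1),"loop",proj(f,loop).round(1))
    a=f["pixels"][v-40:v+40,u-40:u+40,::-1].copy();a=cv2.resize(a,(400,400),interpolation=cv2.INTER_CUBIC)
    for X,col in((tip,(0,0,255)),(low,(0,255,0)),(loop,(255,0,0))):
        y=proj(f,X);cv2.circle(a,tuple(int(t) for t in ((y-[u-40,v-40])*5+2.5)),4,col,1)
    ims.append(a)
cv2.imwrite("pics/mix5.png",np.hstack(ims))
E
```

```text
scene tip [475.5 221.9] low [478.6 238.5] loop [470.9 196. ]
top tip [175.1 151.8] low [180.  142.4] loop [167.1 165.9]
```

View pics/mix5.png

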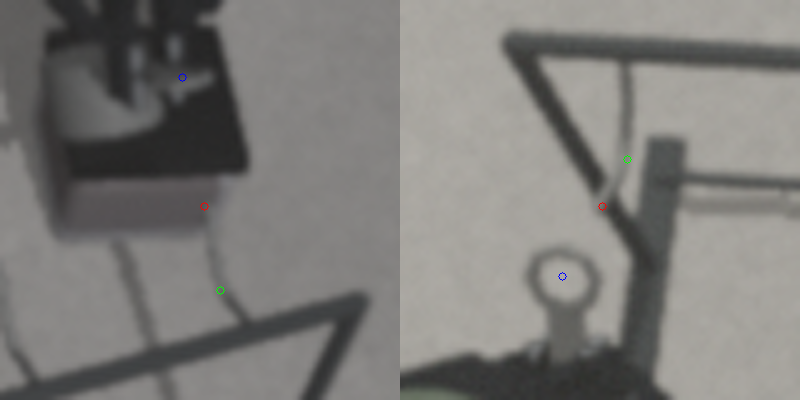

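```bash
cat > hang.py <<'E'
from mv import *
rx=np.array([.9986,.053,0]);up=np.array([0,0,1.])
def pose(L,f,lt):
    Rt=tool(np.radians(f),.053);return L-Rt@lt,Rt
E
python3 - <<'E'
from hang import *
tip=np.array([.553,.3865,.302]);lt=np.array([-.0419,0,-.0118])
go((*pose(tip-.008*(-rx+up),35,lt),10,.9,2))
E
```

```text
q [-0.38  0.35 -0.8   1.93  1.05  0.93 -0.15] at [0.4746 0.381  0.3178] f [ 0.2 -0.7 -1. ]
12 [[[-0.06, 0.01, 0.32], [0, 0, 0], 0.9], [[-0.06, 0.01, 0.32], [0, 0, 0], 0.9], [[-0.06, 0, 0.32], [0, 0, 0], 0.9], [[-0.06, 0.01, 0.33], [0, 0, 0], 0.9], [[-0.06, 0, 0.32], [0, 0, 0], 0.9], [[-0.06, 0.01, 0.33], [0, 0, 0], 0.9], [[-0.06, 0, 0.32], [0, 0, 0], 0.9], [[-0.07, 0.01, 0.33], [0, 0, 0], 0.9], [[-0.06, 0, 0.32], [0, -0.01, 0], 0.9], [[-0.07, 0.01, 0.33], [-0.01, 0, 0], 0.9], [[0, 0, 0], [0, 0, 0], 0.9], [[0, 0, 0], [0, 0, 0], 0.9]]
```

Request:
{"op": "play_rows", "data": {"plan": [[[-0.06, 0.01, 0.32], [0, 0, 0], 0.9], [[-0.06, 0.01, 0.32], [0, 0, 0], 0.9], [[-0.06, 0, 0.32], [0, 0, 0], 0.9], [[-0.06, 0.01, 0.33], [0, 0, 0], 0.9], [[-0.06, 0, 0.32], [0, 0, 0], 0.9], [[-0.06, 0.01, 0.33], [0, 0, 0], 0.9], [[-0.06, 0, 0.32], [0, 0, 0], 0.9], [[-0.07, 0.01, 0.33], [0, 0, 0], 0.9], [[-0.06, 0, 0.32], [0, -0.01, 0], 0.9], [[-0.07, 0.01, 0.33], [-0.01, 0, 0], 0.9], [[0, 0, 0], [0, 0, 0], 0.9], [[0, 0, 0], [0, 0, 0], 0.9]]}}

```text
clock: 42.02
position: [0.5332, 0.3864, 0.2607]
tool_rot: [3.14, 0.612, -3.088]
force: [0.0, 0.0, -1.8]
grip_width: 0.0142
finger_force: 78.3
```

```bash
python3 - <<'E'
from hang import *
p,R,s=cur();lt=np.array([-.0419,0,-.0118]);loop=p+R@lt;print(loop.round(4),np.round(s["force"],1))
tip=np.array([.553,.3865,.302])
ims=[]
for c in("scene","top"):
    f=grab_frame(c);x=proj(f,tip);u,v=x.astype(int)
    a=f["pixels"][v-30:v+30,u-30:u+30,::-1].copy();a=cv2.resize(a,(400,400),interpolation=cv2.INTER_CUBIC)
    ims.append(a)
cv2.imwrite("pics/mix6.png",np.hstack(ims))
go((*pose(tip-.026*(-rx+up),35,lt),3,.9,0),(*pose(np.array([.584,.388,.2665]),48,lt),5,.9,0),(*pose(np.array([.586,.388,.2645]),66,lt),8,.9,2))
E
```

```text
[0.5607 0.3878 0.2944] [ 0.   0.  -1.8]
q [-0.38  0.49 -0.73  1.9   1.2   0.87 -0.21] at [0.5332 0.3865 0.2608] f [-0.2 -0.4 -0.9]
18 [[[-0.06, -0.01, 0.34], [0, 0, 0], 0.9], [[-0.06, -0.02, 0.34], [0, 0, 0], 0.9], [[-0.05, -0.01, 0.35], [0.01, 0.01, 0], 0.9], [[-0.02, 0, 0.16], [0, -0.3, 0], 0.9], [[-0.01, 0, 0.16], [0, -0.3, 0], 0.9], [[-0.01, 0, 0.16], [0, -0.31, 0], 0.9], [[0, 0, 0.16], [0, -0.3, 0], 0.9], [[0.01, -0.01, 0.15], [0, -0.31, 0], 0.9], [[-0.03, 0, 0.08], [0, -0.26, 0], 0.9], [[-0.02, 0, 0.08], [0, -0.26, 0], 0.9], [[-0.02, 0, 0.08], [0, -0.26, 0], 0.9], [[-0.02, 0, 0.08], [0, -0.26, 0], 0.9], [[-0.02, 0, 0.08], [0, -0.26, 0], 0.9], [[-0.01, 0, 0.08], [0, -0.26, 0], 0.9], [[-0.01, 0, 0.08], [0, -0.27, 0], 0.9], [[0, 0, 0.07], [0, -0.26, 0], 0.9], [[0, 0, 0], [0, 0, 0], 0.9], [[0, 0, 0], [0, 0, 0], 0.9]]
```

View pics/mix6.png

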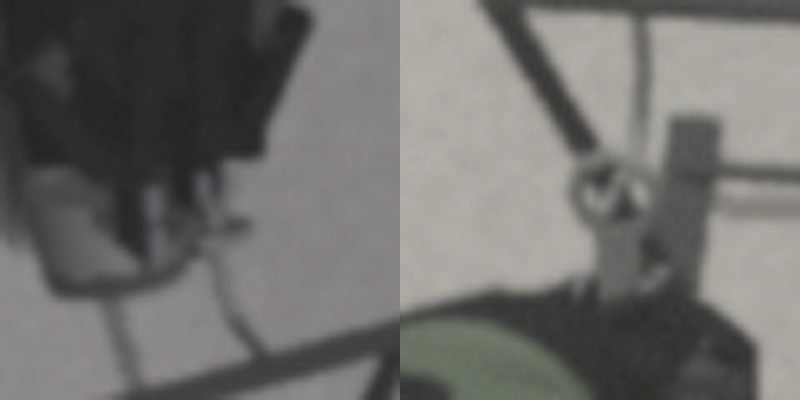

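Request:
{"op": "play_rows", "data": {"plan": [[[-0.06, -0.01, 0.34], [0, 0, 0], 0.9], [[-0.06, -0.02, 0.34], [0, 0, 0], 0.9], [[-0.05, -0.01, 0.35], [0.01, 0.01, 0], 0.9], [[0, 0, 0], [0, 0, 0], 0.9]]}}

```text
clock: 42.62
position: [0.5519, 0.3859, 0.241]
tool_rot: [-3.14, 0.609, -3.089]
force: [0.6, -0.1, -0.4]
grip_width: 0.0141
finger_force: 78.2
```

Request:
{"op": "play_rows", "data": {"plan": [[[-0.02, 0, 0.16], [0, -0.3, 0], 0.9], [[-0.01, 0, 0.16], [0, -0.3, 0], 0.9], [[-0.01, 0, 0.16], [0, -0.31, 0], 0.9], [[0, 0, 0.16], [0, -0.3, 0], 0.9], [[0.01, -0.01, 0.15], [0, -0.31, 0], 0.9], [[0, 0, 0], [0, 0, 0], 0.9]]}}

```text
clock: 43.38
position: [0.5646, 0.3877, 0.2276]
tool_rot: [-3.141, 0.84, -3.087]
force: [-4.3, 1.6, 4.8]
grip_width: 0.014
finger_force: 79.4
```

```bash
python3 - <<'E'
from hang import *
p,R,s=cur();lt=np.array([-.0419,0,-.0118]);loop=p+R@lt;print(loop.round(4),np.round(s["force"],1))
go((*pose(loop+[0,0,.002],56,lt),5,.9,0),(*pose(loop+[.001,0,.001],66,lt),7,.9,2))
E
```

```text
[0.5837 0.3887 0.2667] [-4.3  1.6  4.8]
q [-0.5   0.57 -0.62  2.01  1.64  0.93 -0.64] at [0.5646 0.3877 0.2276] f [-4.3  1.6  4.8]
14 [[[-0.03, 0, 0.03], [0, -0.18, 0], 0.9], [[-0.03, 0, 0.04], [0, -0.18, 0], 0.9], [[-0.02, 0, 0.04], [0, -0.19, 0], 0.9], [[-0.03, 0, 0.03], [0, -0.18, 0], 0.9], [[-0.02, 0, 0.04], [0.01, -0.19, 0.01], 0.9], [[-0.01, 0, 0.05], [0, -0.17, 0], 0.9], [[-0.01, 0, 0.05], [0, -0.17, 0], 0.9], [[-0.01, 0, 0.05], [0, -0.16, 0], 0.9], [[-0.01, 0, 0.05], [0, -0.17, 0], 0.9], [[-0.01, 0, 0.05], [0, -0.16, 0], 0.9], [[-0.01, 0, 0.05], [0, -0.17, 0], 0.9], [[-0.01, 0, 0.05], [0, -0.16, 0], 0.9], [[0, 0, 0], [0, 0, 0], 0.9], [[0, 0, 0], [0, 0, 0], 0.9]]
```

Request:
{"op": "play_rows", "data": {"plan": [[[-0.03, 0, 0.03], [0, -0.18, 0], 0.9], [[-0.03, 0, 0.04], [0, -0.18, 0], 0.9], [[-0.02, 0, 0.04], [0, -0.19, 0], 0.9], [[-0.03, 0, 0.03], [0, -0.18, 0], 0.9], [[-0.02, 0, 0.04], [0.01, -0.19, 0.01], 0.9], [[-0.01, 0, 0.05], [0, -0.17, 0], 0.9], [[-0.01, 0, 0.05], [0, -0.17, 0], 0.9], [[-0.01, 0, 0.05], [0, -0.16, 0], 0.9], [[-0.01, 0, 0.05], [0, -0.17, 0], 0.9], [[-0.01, 0, 0.05], [0, -0.16, 0], 0.9], [[-0.01, 0, 0.05], [0, -0.17, 0], 0.9], [[-0.01, 0, 0.05], [0, -0.16, 0], 0.9], [[0, 0, 0], [0, 0, 0], 0.9], [[0, 0, 0], [0, 0, 0], 0.9]]}}

```text
clock: 45.12
position: [0.5789, 0.3875, 0.2241]
tool_rot: [-3.141, 1.15, -3.091]
force: [1.1, 1.5, 1.4]
grip_width: 0.014
finger_force: 78.4
```

```bash
python3 - <<'E'
from hang import *
p,R,s=cur();lt=np.array([-.0419,0,-.0118]);loop=p+R@lt;print(loop.round(4),np.round(s["force"],1),"fwd",np.degrees(np.arctan2(np.hypot(*R[:2,2]),-R[2,2])),s["qpos"].round(2))
go((None,None,1,.2,3),(p-.05*R[:,2]+[0,0,.0],R,8,.2,0),(p-.1*R[:,2],R,6,.2,0))
q=s["qpos"]
for d in(.03,.06,.09): 
    b=ik(p-d*R[:,2],R,1,q)[0];q=b[1];print(d,round(b[0],3),q.round(2))
E
```

```text
[0.5852 0.3878 0.2672] [1.1 1.5 1.4] fwd 65.87477054167196 [-0.62  0.69 -0.55  2.11  2.    1.25 -1.01]
q [-0.62  0.69 -0.55  2.11  2.    1.25 -1.01] at [0.5789 0.3875 0.2241] f [1.1 1.5 1.4]
18 [[[0, 0, 0], [0, 0, 0], 0.2], [[0, 0, 0], [0, 0, 0], 0.2], [[0, 0, 0], [0, 0, 0], 0.2], [[0, 0, 0], [0, 0, 0], 0.2], [[0, 0, -0.25], [0, 0, 0], 0.2], [[0, 0, -0.25], [0, 0, 0], 0.2], [[0, 0, -0.25], [0, 0, 0], 0.2], [[0, 0, -0.25], [0, 0, 0], 0.2], [[0, 0, -0.25], [0, 0, 0], 0.2], [[0, 0, -0.25], [0, 0, 0], 0.2], [[0, 0, -0.25], [0, 0, 0], 0.2], [[0, 0, -0.25], [0, 0, 0], 0.2], [[0, 0, -0.33], [0, 0, 0], 0.2], [[0, 0, -0.33], [0, 0, 0], 0.2], [[0, 0, -0.33], [0, 0, 0], 0.2], [[0, 0, -0.34], [0, 0, 0], 0.2], [[0, 0, -0.33], [0, 0, 0], 0.2], [[0, 0, -0.34], [0, 0, 0], 0.2]]
0.03 0.0 [-0.76  0.6  -0.34  2.15  2.05  1.07 -1.14]
0.06 0.0 [-0.81  0.55 -0.33  2.19  2.    1.08 -1.15]
0.09 0.0 [-0.86  0.51 -0.32  2.22  1.95  1.08 -1.14]
```

Request:
{"op": "play_rows", "data": {"plan": [[[0, 0, 0], [0, 0, 0], 0.2], [[0, 0, 0], [0, 0, 0], 0.2], [[0, 0, 0], [0, 0, 0], 0.2], [[0, 0, 0], [0, 0, 0], 0.2], [[0, 0, 0], [0, 0, 0], 0.2], [[0, 0, -0.25], [0, 0, 0], 0.2], [[0, 0, -0.25], [0, 0, 0], 0.2], [[0, 0, -0.25], [0, 0, 0], 0.2], [[0, 0, -0.25], [0, 0, 0], 0.2], [[0, 0, -0.25], [0, 0, 0], 0.2], [[0, 0, -0.25], [0, 0, 0], 0.2], [[0, 0, -0.25], [0, 0, 0], 0.2], [[0, 0, -0.25], [0, 0, 0], 0.2], [[0, 0, -0.33], [0, 0, 0], 0.2], [[0, 0, -0.33], [0, 0, 0], 0.2], [[0, 0, -0.33], [0, 0, 0], 0.2], [[0, 0, -0.34], [0, 0, 0], 0.2], [[0, 0, -0.33], [0, 0, 0], 0.2], [[0, 0, -0.34], [0, 0, 0], 0.2]]}}

```text
clock: 47.5
position: [0.4872, 0.3828, 0.2652]
tool_rot: [-3.141, 1.15, -3.091]
force: [0.0, 0.3, 0.0]
grip_width: 0.0342
finger_force: 0.0
```

```bash
python3 - <<'E'
from hang import *
from cups import measure
p,R,s=cur();print(p,np.round(s["force"],1),s["qpos"].round(2))
f=grab_frame("wrist");save(f,"w7")
measure(("top",))
# to hover over cup A
go((np.array([.46,.25,.27]),tool(np.radians(30),.15),10,-.4,0),(np.array([.43,.10,.25]),tool(0,.2),10,-.4,0))
E
```

```text
[0.48724245 0.38279601 0.26518547] [0.  0.3 0. ] [-0.72  0.57 -0.63  2.22  1.82  1.33 -1.03]
top 0.96 L 0.1623 bowlc [0.3598 0.0862] hdl line [0.9633 0.2684 0.4449 0.1039] yaw 0.272 end [0.4788 0.1183] z 0.0515 0.0476 172Traceback (most recent call last):
  File "<stdin>", line 5, in <module>
  File "cups.py", line 15, in measure
    zt=np.percentile(q[:,2],90);b=q
    return _quantile_unchecked(
        a, q, axis, out, overwrite_input, method, keepdims, weights)
    return _ureduce(a,
                    func=_quantile_ureduce_func,
    ...<5 lines>...
                    overwrite_input=overwrite_input,
                    method=method)
    r = func(a, **kwargs)
    result = _quantile(arr,
                       quantiles=q,
    ...<2 lines>...
                       out=out,
                       weights=wgt)
    slices_having_nans = np.isnan(arr[-1, ...])
                                  ~~~^^^^^^^^^
IndexError: index -1 is out of bounds for axis 0 with size 0
```

View pics/w7.png

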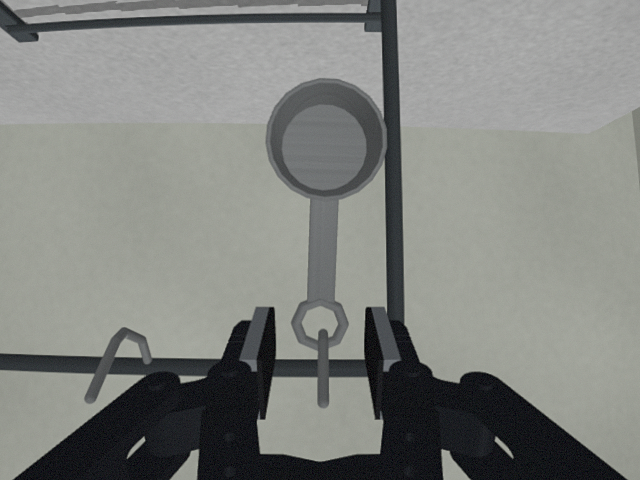

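```bash
python3 - <<'E'
from hang import *
go((np.array([.45,.25,.27]),tool(np.radians(30),.15),10,-.4,0),(np.array([.43,.10,.25]),tool(0,.2),8,-.4,2))
E
```

```text
q [-0.72  0.57 -0.63  2.22  1.82  1.33 -1.03] at [0.4875 0.383  0.2652] f [ 0.5 -0.4  0.3]
20 [[[0.05, -0.52, -0.17], [-0.05, 0.42, -0.04], -0.4], [[0.07, -0.52, -0.17], [-0.05, 0.42, -0.05], -0.4], [[0.08, -0.52, -0.17], [-0.05, 0.42, -0.04], -0.4], [[0.1, -0.52, -0.17], [-0.05, 0.42, -0.05], -0.4], [[0.11, -0.52, -0.16], [-0.05, 0.42, -0.04], -0.4], [[0.13, -0.51, -0.16], [-0.05, 0.41, -0.05], -0.4], [[0.14, -0.51, -0.16], [-0.05, 0.42, -0.04], -0.4], [[0.15, -0.51, -0.15], [-0.05, 0.41, -0.05], -0.4], [[0.16, -0.51, -0.14], [-0.05, 0.42, -0.04], -0.4], [[0.18, -0.51, -0.14], [-0.04, 0.41, -0.05], -0.4], [[0.23, -0.73, -0.02], [-0.01, 0.44, -0.04], -0.4], [[0.24, -0.73, 0], [-0.01, 0.44, -0.04], -0.4], [[0.24, -0.72, 0.01], [-0.01, 0.44, -0.04], -0.4], [[0.25, -0.72, 0.03], [-0.01, 0.43, -0.04], -0.4], [[0.25, -0.72, 0.04], [-0.01, 0.44, -0.04], -0.4], [[0.25, -0.72, 0.05], [-0.01, 0.43, -0.04], -0.4], [[0.24, -0.72, 0.07], [-0.02, 0.44, -0.04], -0.4], [[0.25, -0.72, 0.08], [-0.01, 0.43, -0.05], -0.4], [[0, 0, 0], [0, 0, 0], -0.4], [[0, 0, 0], [0, 0, 0], -0.4]]
```

Request:
{"op": "play_rows", "data": {"plan": [[[0.05, -0.52, -0.17], [-0.05, 0.42, -0.04], -0.4], [[0.07, -0.52, -0.17], [-0.05, 0.42, -0.05], -0.4], [[0.08, -0.52, -0.17], [-0.05, 0.42, -0.04], -0.4], [[0.1, -0.52, -0.17], [-0.05, 0.42, -0.05], -0.4], [[0.11, -0.52, -0.16], [-0.05, 0.42, -0.04], -0.4], [[0.13, -0.51, -0.16], [-0.05, 0.41, -0.05], -0.4], [[0.14, -0.51, -0.16], [-0.05, 0.42, -0.04], -0.4], [[0.15, -0.51, -0.15], [-0.05, 0.41, -0.05], -0.4], [[0.16, -0.51, -0.14], [-0.05, 0.42, -0.04], -0.4], [[0.18, -0.51, -0.14], [-0.04, 0.41, -0.05], -0.4], [[0.23, -0.73, -0.02], [-0.01, 0.44, -0.04], -0.4], [[0.24, -0.73, 0], [-0.01, 0.44, -0.04], -0.4], [[0.24, -0.72, 0.01], [-0.01, 0.44, -0.04], -0.4], [[0.25, -0.72, 0.03], [-0.01, 0.43, -0.04], -0.4], [[0.25, -0.72, 0.04], [-0.01, 0.44, -0.04], -0.4], [[0.25, -0.72, 0.05], [-0.01, 0.43, -0.04], -0.4], [[0.24, -0.72, 0.07], [-0.02, 0.44, -0.04], -0.4], [[0.25, -0.72, 0.08], [-0.01, 0.43, -0.05], -0.4], [[0, 0, 0], [0, 0, 0], -0.4], [[0, 0, 0], [0, 0, 0], -0.4]]}}

```text
clock: 50.15
position: [0.43, 0.1002, 0.2499]
tool_rot: [-3.141, 0.001, -2.942]
force: [-0.9, 0.1, 0.8]
grip_width: 0.06
finger_force: 0.0
```

```bash
python3 - <<'E'
from hang import *
p,R,s=cur();print(p,np.round(s["force"],1),s["tool_rot"],s["qpos"].round(2))
f=grab_frame("wrist");save(f,"w8")
for X in([.3575,.087,.048],[.4655,.110,.045]): print(proj(f,X).round(1))
E
```

```text
[0.43004921 0.1001532  0.24991038] [-0.9  0.1  0.8] [-3.14133754e+00  1.46665392e-03 -2.94165580e+00] [ 0.28  0.3  -0.78  2.03  0.26  0.92  1.14]
[321.7 115.3]
[322.9 250.7]
```

View pics/w8.png

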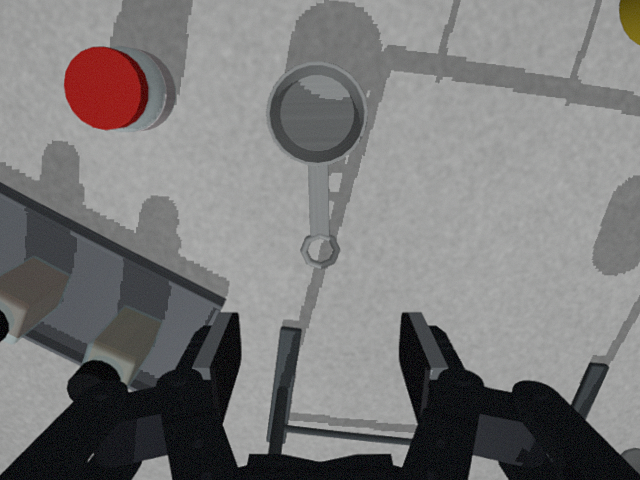

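```bash
python3 - <<'E'
from hang import *
f=grab_frame("wrist")
c=px2plane(f,316,113,.048);l=px2plane(f,320,250,.045);d=(l-c)[:2];yw=np.arctan2(d[1],d[0]);print(c,l,np.hypot(*d),yw)
u=np.r_[d/np.hypot(*d),0]
g=l-.0415*u;g[2]=.046;print(g)
Rg=tool(np.radians(-10),yw);g=g+.005*Rg[:,2]
go((g-.06*Rg[:,2],Rg,8,-.4,0),(g,Rg,6,-.4,1),(None,None,1,.9,4))
E
```

```text
[0.35664427 0.08249722 0.048     ] [0.46536468 0.10757008 0.045     ] 0.11157408331051755 0.22665504526564706
[0.4249261  0.09824423 0.046     ]
q [ 0.28  0.3  -0.78  2.03  0.26  0.92  1.14] at [0.4299 0.1003 0.25  ] f [ 0.2 -0.7  0.3]
20 [[[-0.02, 0, 0.75], [0, 0.15, -0.02], -0.4], [[-0.04, 0, 0.75], [0, 0.15, -0.02], -0.4], [[-0.05, 0, 0.75], [0, 0.15, -0.02], -0.4], [[-0.07, -0.01, 0.75], [0, 0.14, -0.02], -0.4], [[-0.09, -0.01, 0.74], [0, 0.15, -0.02], -0.4], [[-0.1, 0, 0.74], [0, 0.14, -0.02], -0.4], [[-0.12, -0.01, 0.74], [0.01, 0.15, -0.03], -0.4], [[-0.13, 0, 0.74], [0, 0.14, -0.02], -0.4], [[0, 0, 0.4], [0, 0, 0], -0.4], [[0, 0, 0.4], [0, 0, 0], -0.4], [[0, 0, 0.4], [0, 0, 0], -0.4], [[0, 0, 0.4], [0, 0, 0], -0.4], [[0, 0, 0.4], [0, 0, 0], -0.4], [[0, 0, 0.4], [0, 0, 0], -0.4], [[0, 0, 0], [0, 0, 0], -0.4], [[0, 0, 0], [0, 0, 0], 0.9], [[0, 0, 0], [0, 0, 0], 0.9], [[0, 0, 0], [0, 0, 0], 0.9], [[0, 0, 0], [0, 0, 0], 0.9], [[0, 0, 0], [0, 0, 0], 0.9]]
```

Request:
{"op": "play_rows", "data": {"plan": [[[-0.02, 0, 0.75], [0, 0.15, -0.02], -0.4], [[-0.04, 0, 0.75], [0, 0.15, -0.02], -0.4], [[-0.05, 0, 0.75], [0, 0.15, -0.02], -0.4], [[-0.07, -0.01, 0.75], [0, 0.14, -0.02], -0.4], [[-0.09, -0.01, 0.74], [0, 0.15, -0.02], -0.4], [[-0.1, 0, 0.74], [0, 0.14, -0.02], -0.4], [[-0.12, -0.01, 0.74], [0.01, 0.15, -0.03], -0.4], [[-0.13, 0, 0.74], [0, 0.14, -0.02], -0.4], [[0, 0, 0.4], [0, 0, 0], -0.4], [[0, 0, 0.4], [0, 0, 0], -0.4], [[0, 0, 0.4], [0, 0, 0], -0.4], [[0, 0, 0.4], [0, 0, 0], -0.4], [[0, 0, 0.4], [0, 0, 0], -0.4], [[0, 0, 0.4], [0, 0, 0], -0.4], [[0, 0, 0], [0, 0, 0], -0.4], [[0, 0, 0], [0, 0, 0], 0.9], [[0, 0, 0], [0, 0, 0], 0.9], [[0, 0, 0], [0, 0, 0], 0.9], [[0, 0, 0], [0, 0, 0], 0.9], [[0, 0, 0], [0, 0, 0], 0.9]], "newtons": 80}}

```text
clock: 52.75
position: [0.4243, 0.0976, 0.0411]
tool_rot: [3.141, -0.174, -2.916]
force: [1.7, 0.6, 4.9]
grip_width: 0.0135
finger_force: 78.1
```

```bash
python3 - <<'E'
from hang import *
p,R,s=cur();print(s["grip_width"],s["finger_force"],p)
loop=np.array([.4653,.1076,.045]);lt=R.T@(loop-p);print("lt",lt.round(4));lt[1]=0
tip=np.array([.559,.2665,.302]);low=np.array([.592,.2685,.272])
q=s["qpos"]
for f,L in((35,tip+.05*(-rx+up)),(35,tip-.026*(-rx+up)),(66,low+[0,0,-.006])):
    pt,Rt=pose(L,f,lt);b=ik(pt,Rt,1,q)[0];q=b[1];print(f,round(b[0],4),q.round(2))
pt,Rt=pose(tip+.05*(-rx+up),35,lt)
go((p+[0,0,.1],R,5,.9,0),(pt,Rt,13,.9,2))
E
```

```text
0.013504766270206995 78.10922026634216 [0.4242625  0.09760048 0.04110467]
lt [-0.0409  0.0006 -0.0112]
35 0.0 [-0.37  0.14 -0.45  2.13  0.88  0.56  0.14]
35 0.0 [-0.04  0.46 -0.85  2.06  1.37  0.68 -0.21]
66 0.0 [-0.45  0.58 -0.41  2.31  2.34  1.08 -1.25]
q [ 0.09  0.72 -0.58  2.07  0.54  0.7   0.93] at [0.4243 0.0976 0.0411] f [1.7 0.6 4.9]
20 [[[0.14, 0, -0.79], [0, 0, 0], 0.9], [[0.14, 0, -0.79], [0, 0, 0], 0.9], [[0.14, 0, -0.79], [0, 0, 0], 0.9], [[0.14, 0, -0.78], [0, 0, 0], 0.9], [[0.13, 0, -0.79], [0, 0, 0], 0.9], [[-0.19, 0.46, -0.59], [0.02, -0.4, 0.09], 0.9], [[-0.22, 0.46, -0.58], [0.02, -0.4, 0.09], 0.9], [[-0.24, 0.46, -0.57], [0.02, -0.4, 0.09], 0.9], [[-0.27, 0.46, -0.55], [0.02, -0.4, 0.09], 0.9], [[-0.3, 0.46, -0.54], [0.02, -0.4, 0.09], 0.9], [[-0.32, 0.46, -0.52], [0.02, -0.4, 0.09], 0.9], [[-0.35, 0.47, -0.5], [0.02, -0.4, 0.09], 0.9], [[-0.37, 0.47, -0.48], [0.02, -0.4, 0.09], 0.9], [[-0.39, 0.47, -0.46], [0.02, -0.4, 0.09], 0.9], [[-0.41, 0.48, -0.44], [0.02, -0.41, 0.09], 0.9], [[-0.43, 0.48, -0.41], [0.02, -0.4, 0.08], 0.9], [[-0.45, 0.48, -0.38], [0.02, -0.41, 0.09], 0.9], [[-0.47, 0.49, -0.36], [0.01, -0.4, 0.08], 0.9], [[0, 0, 0], [0, 0, 0], 0.9], [[0, 0, 0], [0, 0, 0], 0.9]]
```

Request:
{"op": "play_rows", "data": {"plan": [[[0.14, 0, -0.79], [0, 0, 0], 0.9], [[0.14, 0, -0.79], [0, 0, 0], 0.9], [[0.14, 0, -0.79], [0, 0, 0], 0.9], [[0.14, 0, -0.78], [0, 0, 0], 0.9], [[0.13, 0, -0.79], [0, 0, 0], 0.9], [[-0.19, 0.46, -0.59], [0.02, -0.4, 0.09], 0.9], [[-0.22, 0.46, -0.58], [0.02, -0.4, 0.09], 0.9], [[-0.24, 0.46, -0.57], [0.02, -0.4, 0.09], 0.9], [[-0.27, 0.46, -0.55], [0.02, -0.4, 0.09], 0.9], [[-0.3, 0.46, -0.54], [0.02, -0.4, 0.09], 0.9], [[-0.32, 0.46, -0.52], [0.02, -0.4, 0.09], 0.9], [[-0.35, 0.47, -0.5], [0.02, -0.4, 0.09], 0.9], [[-0.37, 0.47, -0.48], [0.02, -0.4, 0.09], 0.9], [[-0.39, 0.47, -0.46], [0.02, -0.4, 0.09], 0.9], [[-0.41, 0.48, -0.44], [0.02, -0.41, 0.09], 0.9], [[-0.43, 0.48, -0.41], [0.02, -0.4, 0.08], 0.9], [[-0.45, 0.48, -0.38], [0.02, -0.41, 0.09], 0.9], [[-0.47, 0.49, -0.36], [0.01, -0.4, 0.08], 0.9], [[0, 0, 0], [0, 0, 0], 0.9], [[0, 0, 0], [0, 0, 0], 0.9]]}}

```text
clock: 55.25
position: [0.4817, 0.2615, 0.3184]
tool_rot: [-3.14, 0.608, -3.087]
force: [-0.9, -0.0, -1.1]
grip_width: 0.0141
finger_force: 78.3
```

```bash
python3 - <<'E'
from hang import *
p,R,s=cur();lt=np.array([-.0412,0,-.0115]);loop=p+R@lt;print(p,loop.round(4),np.round(s["force"],1),s["qpos"].round(2))
tip=np.array([.559,.2665,.302]);low=np.array([.592,.2685,.272])
ims=[]
for c in("scene","top"):
    f=grab_frame(c);x=proj(f,tip);u,v=x.astype(int)
    a=f["pixels"][v-40:v+40,u-40:u+40,::-1].copy();a=cv2.resize(a,(400,400),interpolation=cv2.INTER_CUBIC)
    for X,col in((tip,(0,0,255)),(low,(0,255,0)),(loop,(255,0,0))):
        y=proj(f,X);cv2.circle(a,tuple(int(t) for t in ((y-[u-40,v-40])*5+2.5)),4,col,1)
    ims.append(a)
cv2.imwrite("pics/mix9.png",np.hstack(ims))
go((*pose(tip-.008*(-rx+up),35,lt),10,.9,2))
E
```

```text
[0.48165606 0.2615394  0.31844116] [0.5089 0.263  0.3514] [-0.9 -0.  -1.1] [-0.29  0.16 -0.61  2.12  0.94  0.67  0.05]
q [-0.29  0.16 -0.61  2.12  0.94  0.67  0.05] at [0.4819 0.2615 0.3186] f [ 0.1  0.  -0.2]
12 [[[-0.06, 0, 0.32], [0, 0, 0], 0.9], [[-0.06, 0, 0.32], [0, 0, 0], 0.9], [[-0.06, 0.01, 0.32], [0, 0, 0], 0.9], [[-0.06, 0, 0.32], [0, 0, 0], 0.9], [[-0.06, 0.01, 0.32], [0, 0, 0], 0.9], [[-0.06, 0, 0.32], [0, 0, 0], 0.9], [[-0.06, 0.01, 0.32], [0, 0, 0], 0.9], [[-0.06, 0, 0.33], [0, -0.01, 0], 0.9], [[-0.05, 0.01, 0.32], [0, 0, 0], 0.9], [[-0.06, 0, 0.33], [0, -0.01, 0], 0.9], [[0, 0, 0], [0, 0, 0], 0.9], [[0, 0, 0], [0, 0, 0], 0.9]]
```

View pics/mix9.png

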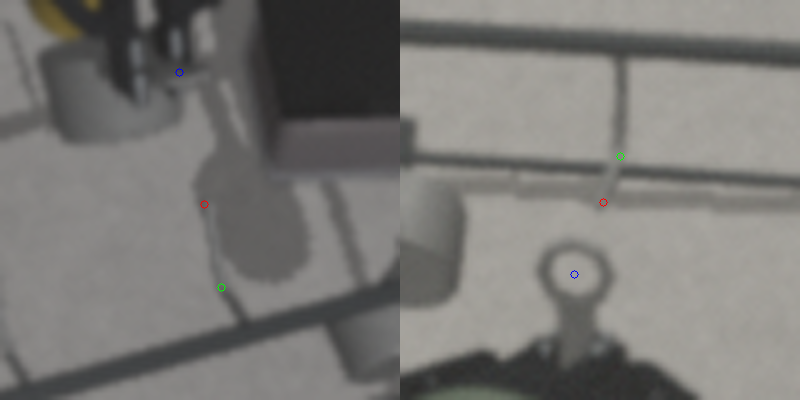

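Request:
{"op": "play_rows", "data": {"plan": [[[-0.06, 0, 0.32], [0, 0, 0], 0.9], [[-0.06, 0, 0.32], [0, 0, 0], 0.9], [[-0.06, 0.01, 0.32], [0, 0, 0], 0.9], [[-0.06, 0, 0.32], [0, 0, 0], 0.9], [[-0.06, 0.01, 0.32], [0, 0, 0], 0.9], [[-0.06, 0, 0.32], [0, 0, 0], 0.9], [[-0.06, 0.01, 0.32], [0, 0, 0], 0.9], [[-0.06, 0, 0.33], [0, -0.01, 0], 0.9], [[-0.05, 0.01, 0.32], [0, 0, 0], 0.9], [[-0.06, 0, 0.33], [0, -0.01, 0], 0.9], [[0, 0, 0], [0, 0, 0], 0.9], [[0, 0, 0], [0, 0, 0], 0.9]]}}

```text
clock: 56.85
position: [0.5398, 0.2665, 0.2616]
tool_rot: [-3.141, 0.613, -3.088]
force: [-0.3, -0.3, -1.8]
grip_width: 0.0138
finger_force: 78.3
```

```bash
python3 - <<'E'
from hang import *
p,R,s=cur();lt=np.array([-.0412,0,-.0115]);loop=p+R@lt;print(p,loop.round(4),np.round(s["force"],1),s["qpos"].round(2))
tip=np.array([.559,.2665,.302])
go((*pose(tip-.025*(-rx+up),35,lt),4,.9,0),(*pose(np.array([.589,.268,.2695]),47,lt),5,.9,1))
E
```

```text
[0.53981382 0.26650268 0.26164418] [0.5669 0.268  0.2948] [-0.3 -0.3 -1.8] [-0.31  0.33 -0.53  2.08  1.18  0.61 -0.11]
q [-0.31  0.33 -0.53  2.08  1.18  0.61 -0.11] at [0.5398 0.2665 0.2616] f [-0.3 -0.3 -1.8]
10 [[[-0.04, -0.01, 0.24], [0, 0, 0], 0.9], [[-0.04, -0.01, 0.24], [0, 0, 0], 0.9], [[-0.03, -0.01, 0.25], [0, 0.01, 0], 0.9], [[-0.04, -0.01, 0.24], [0, 0, 0.01], 0.9], [[-0.02, 0, 0.14], [0, -0.28, 0], 0.9], [[-0.02, 0, 0.14], [0, -0.28, 0], 0.9], [[-0.01, 0, 0.14], [0, -0.28, 0], 0.9], [[-0.01, 0, 0.14], [0, -0.28, 0], 0.9], [[-0.01, -0.01, 0.14], [0, -0.27, -0.01], 0.9], [[0, 0, 0], [0, 0, 0], 0.9]]
```

Request:
{"op": "play_rows", "data": {"plan": [[[-0.04, -0.01, 0.24], [0, 0, 0], 0.9], [[-0.04, -0.01, 0.24], [0, 0, 0], 0.9], [[-0.03, -0.01, 0.25], [0, 0.01, 0], 0.9], [[-0.04, -0.01, 0.24], [0, 0, 0.01], 0.9], [[-0.02, 0, 0.14], [0, -0.28, 0], 0.9], [[-0.02, 0, 0.14], [0, -0.28, 0], 0.9], [[-0.01, 0, 0.14], [0, -0.28, 0], 0.9], [[-0.01, 0, 0.14], [0, -0.28, 0], 0.9], [[-0.01, -0.01, 0.14], [0, -0.27, -0.01], 0.9], [[0, 0, 0], [0, 0, 0], 0.9]]}}

```text
clock: 58.1
position: [0.5692, 0.2668, 0.2307]
tool_rot: [-3.14, 0.818, -3.086]
force: [0.1, -0.1, 0.3]
grip_width: 0.0138
finger_force: 78.3
```

```bash
python3 - <<'E'
from hang import *
p,R,s=cur();lt=np.array([-.0412,0,-.0115]);loop=p+R@lt;print(p,loop.round(4),np.round(s["force"],1),s["qpos"].round(2))
go((*pose(loop+[0,0,.000],56,lt),5,.9,0),(*pose(np.array([.591,.2683,.267]),66,lt),8,.9,2))
E
```

```text
[0.5691963  0.26677409 0.23066455] [0.5889 0.2679 0.2686] [ 0.1 -0.1  0.3] [-0.41  0.43 -0.46  2.19  1.78  0.7  -0.71]
q [-0.41  0.43 -0.46  2.19  1.78  0.7  -0.71] at [0.5692 0.2668 0.2307] f [ 0.1 -0.1  0.3]
15 [[[-0.02, 0, 0.05], [0, -0.21, 0], 0.9], [[-0.02, 0, 0.05], [0, -0.21, 0], 0.9], [[-0.01, 0, 0.05], [0, -0.21, 0], 0.9], [[-0.01, 0, 0.05], [0, -0.21, 0], 0.9], [[-0.02, 0, 0.06], [0, -0.22, 0.01], 0.9], [[-0.01, 0, 0.05], [0, -0.15, 0], 0.9], [[-0.01, 0, 0.05], [0, -0.14, 0], 0.9], [[-0.01, 0, 0.05], [0, -0.15, 0], 0.9], [[-0.01, 0, 0.05], [0, -0.14, 0], 0.9], [[-0.01, 0, 0.05], [0, -0.15, 0], 0.9], [[-0.01, 0, 0.05], [0, -0.14, 0], 0.9], [[0, 0.01, 0.05], [0, -0.15, 0], 0.9], [[-0.01, 0, 0.04], [0, -0.14, 0], 0.9], [[0, 0, 0], [0, 0, 0], 0.9], [[0, 0, 0], [0, 0, 0], 0.9]]
```

Request:
{"op": "play_rows", "data": {"plan": [[[-0.02, 0, 0.05], [0, -0.21, 0], 0.9], [[-0.02, 0, 0.05], [0, -0.21, 0], 0.9], [[-0.01, 0, 0.05], [0, -0.21, 0], 0.9], [[-0.01, 0, 0.05], [0, -0.21, 0], 0.9], [[-0.02, 0, 0.06], [0, -0.22, 0.01], 0.9], [[-0.01, 0, 0.05], [0, -0.15, 0], 0.9], [[-0.01, 0, 0.05], [0, -0.14, 0], 0.9], [[-0.01, 0, 0.05], [0, -0.15, 0], 0.9], [[-0.01, 0, 0.05], [0, -0.14, 0], 0.9], [[-0.01, 0, 0.05], [0, -0.15, 0], 0.9], [[-0.01, 0, 0.05], [0, -0.14, 0], 0.9], [[0, 0.01, 0.05], [0, -0.15, 0], 0.9], [[-0.01, 0, 0.04], [0, -0.14, 0], 0.9], [[0, 0, 0], [0, 0, 0], 0.9], [[0, 0, 0], [0, 0, 0], 0.9]]}}

```text
clock: 59.98
position: [0.5851, 0.2678, 0.2257]
tool_rot: [3.139, 1.153, -3.091]
force: [0.5, -0.1, -0.5]
grip_width: 0.0136
finger_force: 78.3
```

```bash
python3 - <<'E'
from hang import *
p,R,s=cur();lt=np.array([-.0412,0,-.0115]);loop=p+R@lt;print(loop.round(4),np.round(s["force"],1),np.degrees(np.arctan2(np.hypot(*R[:2,2]),-R[2,2])),s["qpos"].round(2))
f=grab_frame("wrist");save(f,"w10")
q=s["qpos"]
for d in(.03,.06,.1): 
    b=ik(p-d*R[:,2],R,4,q)[0];q=b[1];print(d,round(b[0],3),q.round(2))
E
```

```text
[0.5913 0.2681 0.268 ] [ 0.5 -0.1 -0.5] 66.04285806882372 [-0.48  0.61 -0.47  2.31  2.19  1.19 -1.16]
0.03 0.0 [-0.49  0.52 -0.4   2.36  2.3   1.08 -1.27]
0.06 0.0 [-0.54  0.47 -0.4   2.4   2.25  1.08 -1.28]
0.1 0.007 [ 0.04  1.01 -1.5   2.43  2.14  1.84 -0.76]
```

View pics/w10.png

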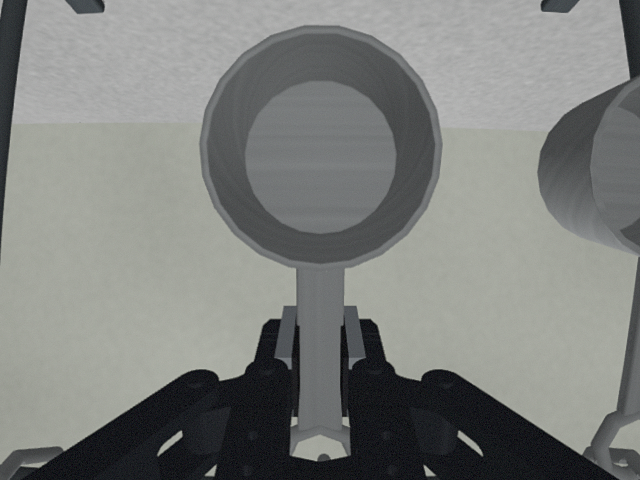

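```bash
python3 - <<'E'
from hang import *
p,R,s=cur()
go((None,None,1,.2,4),(p-.06*R[:,2],R,8,.2,0),(np.array([.46,.25,.265]),tool(np.radians(40),.08),7,.2,0))
E
```

```text
q [-0.48  0.61 -0.47  2.31  2.19  1.19 -1.16] at [0.5852 0.2678 0.2258] f [ 0.2 -1.  -1.7]
20 [[[0, 0, 0], [0, 0, 0], 0.2], [[0, 0, 0], [0, 0, 0], 0.2], [[0, 0, 0], [0, 0, 0], 0.2], [[0, 0, 0], [0, 0, 0], 0.2], [[0, 0, 0], [0, 0, 0], 0.2], [[0, 0, -0.3], [0, 0, 0], 0.2], [[0, 0, -0.3], [0, 0, 0], 0.2], [[0, 0, -0.3], [0, 0, 0], 0.2], [[0, 0, -0.3], [0, 0, 0], 0.2], [[0, 0, -0.3], [0, 0, 0], 0.2], [[0, 0, -0.3], [0, 0, 0], 0.2], [[0, 0, -0.3], [0, 0, 0], 0.2], [[0, 0, -0.3], [0, 0, 0], 0.2], [[0.09, -0.06, -0.41], [-0.02, 0.43, -0.02], 0.2], [[0.11, -0.06, -0.4], [-0.02, 0.43, -0.02], 0.2], [[0.14, -0.06, -0.39], [-0.02, 0.43, -0.02], 0.2], [[0.16, -0.06, -0.38], [-0.02, 0.44, -0.01], 0.2], [[0.19, -0.06, -0.37], [-0.02, 0.43, -0.02], 0.2], [[0.21, -0.06, -0.36], [-0.02, 0.44, -0.01], 0.2], [[0.24, -0.05, -0.34], [-0.03, 0.43, -0.02], 0.2]]
```

Request:
{"op": "play_rows", "data": {"plan": [[[0, 0, 0], [0, 0, 0], 0.2], [[0, 0, 0], [0, 0, 0], 0.2], [[0, 0, 0], [0, 0, 0], 0.2], [[0, 0, 0], [0, 0, 0], 0.2], [[0, 0, 0], [0, 0, 0], 0.2], [[0, 0, -0.3], [0, 0, 0], 0.2], [[0, 0, -0.3], [0, 0, 0], 0.2], [[0, 0, -0.3], [0, 0, 0], 0.2], [[0, 0, -0.3], [0, 0, 0], 0.2], [[0, 0, -0.3], [0, 0, 0], 0.2], [[0, 0, -0.3], [0, 0, 0], 0.2], [[0, 0, -0.3], [0, 0, 0], 0.2], [[0, 0, -0.3], [0, 0, 0], 0.2], [[0.09, -0.06, -0.41], [-0.02, 0.43, -0.02], 0.2], [[0.11, -0.06, -0.4], [-0.02, 0.43, -0.02], 0.2], [[0.14, -0.06, -0.39], [-0.02, 0.43, -0.02], 0.2], [[0.16, -0.06, -0.38], [-0.02, 0.44, -0.01], 0.2], [[0.19, -0.06, -0.37], [-0.02, 0.43, -0.02], 0.2], [[0.21, -0.06, -0.36], [-0.02, 0.44, -0.01], 0.2], [[0.24, -0.05, -0.34], [-0.03, 0.43, -0.02], 0.2]]}}

```text
clock: 62.52
position: [0.4593, 0.2501, 0.2653]
tool_rot: [3.141, 0.697, -3.061]
force: [0.2, -0.6, -0.8]
grip_width: 0.0341
finger_force: 0.0
```

Request:
{"op": "play_rows", "data": {"plan": [[[0.5, 0, -0.5], [0, 0, 0], 0.2], [[0.5, 0, -0.5], [0, 0, 0], 0.2], [[0, 0, 0], [0, 0, 0], 0.2], [[0, 0, 0], [0, 0, 0], 0.2], [[0, 0, 0], [0, 0, 0], 0.2], [[0, 0, 0], [0, 0, 0], 0.2], [[0, 0, 0], [0, 0, 0], 0.2], [[0, 0, 0], [0, 0, 0], 0.2], [[0, 0, 0], [0, 0, 0], 0.2], [[0, 0, 0], [0, 0, 0], 0.2], [[0, 0, 0], [0, 0, 0], 0.2], [[0, 0, 0], [0, 0, 0], 0.2], [[0, 0, 0], [0, 0, 0], 0.2], [[0, 0, 0], [0, 0, 0], 0.2], [[0, 0, 0], [0, 0, 0], 0.2], [[0, 0, 0], [0, 0, 0], 0.2], [[0, 0, 0], [0, 0, 0], 0.2], [[0, 0, 0], [0, 0, 0], 0.2], [[0, 0, 0], [0, 0, 0], 0.2], [[0, 0, 0], [0, 0, 0], 0.2]]}}

```text
clock: 65.03
position: [0.4249, 0.2473, 0.268]
tool_rot: [3.141, 0.698, -3.061]
force: [0.4, -1.3, 0.1]
grip_width: 0.0342
finger_force: 0.0
```

```bash
python3 - <<'E'
from h import *
s=bot.observe();print(s["position"],s["force"].round(1))
f=grab_frame("wrist");save(f,"w11");g=grab_frame("scene");save(g,"s11")
a=cv2.resize(f["pixels"][...,::-1],(480,360));b=cv2.resize(g["pixels"][200:380,150:310,::-1],(320,360),interpolation=cv2.INTER_CUBIC)
cv2.imwrite("pics/mix11.png",np.hstack([a,b]))
E
```

```text
[0.42485339 0.24725822 0.26801562] [ 0.4 -1.3  0.1]
```

View pics/mix11.png

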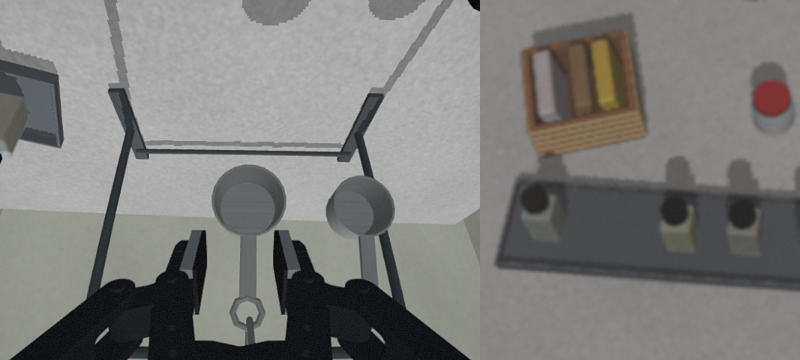

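Request:
{"op": "play_rows", "data": {"plan": [[[0, 0, 0], [0, 0, 0], 0.2], [[0, 0, 0], [0, 0, 0], 0.2], [[0, 0, 0], [0, 0, 0], 0.2], [[0, 0, 0], [0, 0, 0], 0.2], [[0, 0, 0], [0, 0, 0], 0.2], [[0, 0, 0], [0, 0, 0], 0.2], [[0, 0, 0], [0, 0, 0], 0.2], [[0, 0, 0], [0, 0, 0], 0.2], [[0, 0, 0], [0, 0, 0], 0.2], [[0, 0, 0], [0, 0, 0], 0.2], [[0, 0, 0], [0, 0, 0], 0.2], [[0, 0, 0], [0, 0, 0], 0.2], [[0, 0, 0], [0, 0, 0], 0.2], [[0, 0, 0], [0, 0, 0], 0.2], [[0, 0, 0], [0, 0, 0], 0.2], [[0, 0, 0], [0, 0, 0], 0.2], [[0, 0, 0], [0, 0, 0], 0.2], [[0, 0, 0], [0, 0, 0], 0.2], [[0, 0, 0], [0, 0, 0], 0.2], [[0, 0, 0], [0, 0, 0], 0.2]]}}

```text
clock: 67.62
position: [0.4248, 0.2473, 0.268]
tool_rot: [3.141, 0.698, -3.061]
force: [-0.1, 0.8, 0.5]
grip_width: 0.0342
finger_force: 0.0
```

```bash
python3 - <<'E'
from h import *
F=[grab_frame("wrist")["pixels"].astype(int) for _ in range(14)]
o=cv2.imread("pics/w11.png")[...,::-1].astype(int)
for x in (o,F[4],F[8],F[13]): print((abs(x-F[0]).max(2)>25).sum())
E
```

```text
1183
749
898
250
```

Request:
{"op": "play_rows", "data": {"plan": [[[0, 0, 0], [0, 0, 0], 0.2], [[0, 0, 0], [0, 0, 0], 0.2], [[0, 0, 0], [0, 0, 0], 0.2], [[0, 0, 0], [0, 0, 0], 0.2], [[0, 0, 0], [0, 0, 0], 0.2], [[0, 0, 0], [0, 0, 0], 0.2], [[0, 0, 0], [0, 0, 0], 0.2], [[0, 0, 0], [0, 0, 0], 0.2], [[0, 0, 0], [0, 0, 0], 0.2], [[0, 0, 0], [0, 0, 0], 0.2], [[0, 0, 0], [0, 0, 0], 0.2], [[0, 0, 0], [0, 0, 0], 0.2], [[0, 0, 0], [0, 0, 0], 0.2], [[0, 0, 0], [0, 0, 0], 0.2], [[0, 0, 0], [0, 0, 0], 0.2], [[0, 0, 0], [0, 0, 0], 0.2], [[0, 0, 0], [0, 0, 0], 0.2], [[0, 0, 0], [0, 0, 0], 0.2], [[0, 0, 0], [0, 0, 0], 0.2], [[0, 0, 0], [0, 0, 0], 0.2]]}}

```text
clock: 70.82
position: [0.4248, 0.2473, 0.268]
tool_rot: [3.141, 0.698, -3.061]
force: [0.2, -0.0, 0.5]
grip_width: 0.0342
finger_force: 0.0
```

Request:
{"op": "play_rows", "data": {"plan": [[[0, 0, 0], [0, 0, 0], 0.2], [[0, 0, 0], [0, 0, 0], 0.2], [[0, 0, 0], [0, 0, 0], 0.2], [[0, 0, 0], [0, 0, 0], 0.2], [[0, 0, 0], [0, 0, 0], 0.2], [[0, 0, 0], [0, 0, 0], 0.2], [[0, 0, 0], [0, 0, 0], 0.2], [[0, 0, 0], [0, 0, 0], 0.2], [[0, 0, 0], [0, 0, 0], 0.2], [[0, 0, 0], [0, 0, 0], 0.2], [[0, 0, 0], [0, 0, 0], 0.2], [[0, 0, 0], [0, 0, 0], 0.2], [[0, 0, 0], [0, 0, 0], 0.2], [[0, 0, 0], [0, 0, 0], 0.2], [[0, 0, 0], [0, 0, 0], 0.2], [[0, 0, 0], [0, 0, 0], 0.2], [[0, 0, 0], [0, 0, 0], 0.2], [[0, 0, 0], [0, 0, 0], 0.2], [[0, 0, 0], [0, 0, 0], 0.2], [[0, 0, 0], [0, 0, 0], 0.2]]}}

```text
clock: 73.32
position: [0.4248, 0.2473, 0.268]
tool_rot: [3.141, 0.698, -3.061]
force: [-0.1, -0.4, 0.3]
grip_width: 0.0344
finger_force: 0.0
```

```bash
python3 - <<'E'
from h import *
F=[cv2.cvtColor(grab_frame("wrist")["pixels"],cv2.COLOR_RGB2GRAY).astype(np.float32) for _ in range(20)]
for nm,(a,b,c,d) in(("cupA",(215,320,280,390)),("cupB",(230,325,430,530)),("bg",(110,220,150,260))):
    print(nm,[tuple(np.round(cv2.phaseCorrelate(F[0][a:b,c:d],x[a:b,c:d])[0],2)) for x in F[2::3]])
E
```

```text
cupA [(np.float64(-0.05), np.float64(-0.04)), (np.float64(-0.27), np.float64(-0.08)), (np.float64(-0.32), np.float64(-0.13)), (np.float64(-0.17), np.float64(-0.09)), (np.float64(-0.02), np.float64(0.02)), (np.float64(-0.11), np.float64(-0.02))]
cupB [(np.float64(-0.04), np.float64(-0.02)), (np.float64(-0.05), np.float64(-0.01)), (np.float64(-0.01), np.float64(-0.01)), (np.float64(0.01), np.float64(0.02)), (np.float64(-0.0), np.float64(-0.02)), (np.float64(-0.03), np.float64(0.01))]
bg [(np.float64(-0.03), np.float64(-0.04)), (np.float64(-0.05), np.float64(-0.02)), (np.float64(-0.02), np.float64(-0.02)), (np.float64(-0.02), np.float64(0.02)), (np.float64(-0.02), np.float64(-0.0)), (np.float64(-0.03), np.float64(-0.03))]
```

Request:
{"op": "play_rows", "data": {"plan": [[[0, 0, 0], [0, 0, 0], 0.2], [[0, 0, 0], [0, 0, 0], 0.2], [[0, 0, 0], [0, 0, 0], 0.2], [[0, 0, 0], [0, 0, 0], 0.2], [[0, 0, 0], [0, 0, 0], 0.2], [[0, 0, 0], [0, 0, 0], 0.2], [[0, 0, 0], [0, 0, 0], 0.2], [[0, 0, 0], [0, 0, 0], 0.2], [[0, 0, 0], [0, 0, 0], 0.2], [[0, 0, 0], [0, 0, 0], 0.2], [[0, 0, 0], [0, 0, 0], 0.2], [[0, 0, 0], [0, 0, 0], 0.2], [[0, 0, 0], [0, 0, 0], 0.2], [[0, 0, 0], [0, 0, 0], 0.2], [[0, 0, 0], [0, 0, 0], 0.2], [[0, 0, 0], [0, 0, 0], 0.2], [[0, 0, 0], [0, 0, 0], 0.2], [[0, 0, 0], [0, 0, 0], 0.2], [[0, 0, 0], [0, 0, 0], 0.2], [[0, 0, 0], [0, 0, 0], 0.2]]}}

```text
clock: 76.82
position: [0.4248, 0.2472, 0.268]
tool_rot: [3.141, 0.698, -3.061]
force: [1.0, 0.8, 0.1]
grip_width: 0.0339
finger_force: 0.0
```

Request:
{"op": "play_rows", "data": {"plan": [[[0, 0, 0], [0, 0, 0], 0.2], [[0, 0, 0], [0, 0, 0], 0.2], [[0, 0, 0], [0, 0, 0], 0.2], [[0, 0, 0], [0, 0, 0], 0.2], [[0, 0, 0], [0, 0, 0], 0.2], [[0, 0, 0], [0, 0, 0], 0.2], [[0, 0, 0], [0, 0, 0], 0.2], [[0, 0, 0], [0, 0, 0], 0.2], [[0, 0, 0], [0, 0, 0], 0.2], [[0, 0, 0], [0, 0, 0], 0.2], [[0, 0, 0], [0, 0, 0], 0.2], [[0, 0, 0], [0, 0, 0], 0.2], [[0, 0, 0], [0, 0, 0], 0.2], [[0, 0, 0], [0, 0, 0], 0.2], [[0, 0, 0], [0, 0, 0], 0.2], [[0, 0, 0], [0, 0, 0], 0.2], [[0, 0, 0], [0, 0, 0], 0.2], [[0, 0, 0], [0, 0, 0], 0.2], [[0, 0, 0], [0, 0, 0], 0.2], [[0, 0, 0], [0, 0, 0], 0.2]]}}

```text
clock: 79.32
position: [0.4248, 0.2473, 0.268]
tool_rot: [3.141, 0.698, -3.061]
force: [-0.2, -0.6, 0.2]
grip_width: 0.0344
finger_force: 0.0
```

Request:
{"op": "play_rows", "data": {"plan": [[[0, 0, 0], [0, 0, 0], 0.2], [[0, 0, 0], [0, 0, 0], 0.2], [[0, 0, 0], [0, 0, 0], 0.2], [[0, 0, 0], [0, 0, 0], 0.2], [[0, 0, 0], [0, 0, 0], 0.2], [[0, 0, 0], [0, 0, 0], 0.2], [[0, 0, 0], [0, 0, 0], 0.2], [[0, 0, 0], [0, 0, 0], 0.2], [[0, 0, 0], [0, 0, 0], 0.2], [[0, 0, 0], [0, 0, 0], 0.2], [[0, 0, 0], [0, 0, 0], 0.2], [[0, 0, 0], [0, 0, 0], 0.2], [[0, 0, 0], [0, 0, 0], 0.2], [[0, 0, 0], [0, 0, 0], 0.2], [[0, 0, 0], [0, 0, 0], 0.2], [[0, 0, 0], [0, 0, 0], 0.2], [[0, 0, 0], [0, 0, 0], 0.2], [[0, 0, 0], [0, 0, 0], 0.2], [[0, 0, 0], [0, 0, 0], 0.2], [[0, 0, 0], [0, 0, 0], 0.2]]}}

```text
clock: 81.82
position: [0.4248, 0.2472, 0.268]
tool_rot: [3.141, 0.698, -3.061]
force: [-0.8, 1.1, -0.3]
grip_width: 0.0342
finger_force: 0.0
```

```bash
python3 - <<'E'
from h import *
F=[cv2.cvtColor(grab_frame("wrist")["pixels"],cv2.COLOR_RGB2GRAY).astype(np.float32) for _ in range(14)]
print([np.round(cv2.phaseCorrelate(F[0][215:320,280:390],x[215:320,280:390])[0],2).tolist() for x in F[2::2]])
print(bot.job_done())
E
```

```text
[[-0.03, 0.0], [-0.03, -0.0], [-0.07, 0.02], [-0.14, -0.02], [-0.1, -0.04], [-0.07, 0.0]]
the job is handed in; nothing more can be done
None
```

Job handed in at about 83 s of the 210 s limit: the two fallen jars stand upright in the tray row with the other two, and both measuring cups hang still, one each on the middle hook and the hook at rack y = +120 mm; I never moved the canister, spread, basket or yellow cup.

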